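Load returned stop plugs into a leak tester

ROBOT

A 7-joint arm with a two-finger parallel gripper is mounted at the origin on the work surface. World frame = base frame: x ahead of the robot, y to its left, z up, the work surface at z = 0. Lengths are in m, angles in degrees, forces in N, time in s.
With the tool pointing down it reaches from about 0.4 to 0.875 m from the base axis. Payload 6.5 kg.
Tool frame: the origin (TCP) lies between the finger pads; the fingertips stand 17 mm ahead of it and the grasp point (between the pads) lies 2 mm behind it; z points along the fingers, y is the line along which they close (so a half turn about z gives the same grasp; the last joint's range is limited). The gripper opens to 88 mm and grips with 3 to 60 N. Pads are 18 mm wide; open, the fingers measure 123 mm over their backs; the gripper's body (75 mm by 187 mm) begins 45 mm behind the grasp point.
Start: joints at [70.806, 30.733, -0.252, 88.115, 0.149, 61.152, -4.079], TCP at [0.173, -0.627, 0.256] pointing down, gripper open.
Joint ranges: [-154.64, 154.64], [-21.42, 123.67], [-72.66, 72.17], [13.99, 137.28], [-74.86, 254.86], [10.95, 109.41], [-158.01, 158.01]. Speed limits (degrees/s): [136.94, 136.94, 180, 180, 180, 180, 180].

INTERFACE

Orientations are given as [roll, pitch, yaw] about the fixed x, y, z axes, in that order (R = Rz(yaw) Ry(pitch) Rx(roll)).
In Python, from station import ctrl gives the robot as it stands.
- The arm moves only by the tool step_hand, called after "Emit:" as name([rows], argument=value, ...), one row to a line, values as JSON. Schema: {"type":"object","properties":{"deltas":{"type":"array","items":{"type":"array","items":{"type":"number"},"minItems":7,"maxItems":7},"minItems":1,"maxItems":20},"force":{"type":"number"},"only":{"type":"string"},"quiet":{"type":"boolean"},"lines":{"type":"string"}},"required":["deltas"],"additionalProperties":false}. deltas is a list of rows, 1 to 20 of them, each of 7 numbers: a rotation vector rx, ry, rz in units of 10 degrees, then dx, dy, dz in units of 20 mm, then the finger opening in m; each row shifts and turns the commanded pose from where the row before left it, along the tool's axes as they then stand; what a row does not reach is not made up. A row lasts 1/12 s, in which the tool goes at most 0.0417 m and 7.16 degrees, less where a joint would pass 70% of its speed; a pose out of reach is approached as far as the arm can. The fingers move at their own pace and stop on an object; force is the grip in N (left out, the last holds). Time passes only in rows, so rows that do not move let the fingers close. The tool returns the time, the measured TCP pose, the force, the opening and the grip force at its end. only (a regular expression) keeps the lines of the reply that match it, lines (a string "A,B") keeps lines A to B, and quiet returns only ok. Input that does not fit is refused with a message, and nothing moves.
- ctrl.get_obs(): the state, without advancing time (a new reading comes with each control period).
- ctrl.get_image(name): name is "scene" or "top" or "wrist"; returns the picture (400x640x3 uint8, red, green, blue); there is no depth.
- ctrl.camera_info(name): a dict with "vertical_fov" (degrees; the focal length in pixels is half the picture's height over the tangent of half this angle, whatever the lens; pixels are square), "cx", "cy" (the principal point, pixels), "rvec" (rotation vector, rad) and "tvec" (3), from world to camera coordinates, as OpenCV has them; the wrist camera has in their place "T_tool_cam" (4x4, takes a point from camera to tool coordinates, whose origin is the TCP and whose axes are the flange's). Camera axes: x right, y down, z forward; pixel columns grow to the right and rows downward; lengths in m; the calibration is good to about 2 mm. The wrist camera is an equidistant fisheye: a pixel r from the principal point sees the ray r / f radians off the axis. A picture is of the moment at which its call begins: read the wrist's pose just before it. camera_info takes no time and is no camera call.
- ctrl.close_job(): hands the job in; it is judged then, once.
The state is a dict: "time": time; "q": joint angles; "qd": joint speeds; "tau": joint torques, N m; "tcp_pos": TCP position; "orientation": TCP orientation; "force": force on the tool from outside, world axes, zero at the start; "ft_torque": the same for the moment, N m; "opening": finger opening in m; "grip_force": force on a finger pad.
Only numpy, scipy, OpenCV 4.12 (cv2) and the standard library are available. Lean on these libraries where they do the work, as an engineer would, in place of code of your own. Each camera call takes 0.05 s, during which the arm holds its last target. There are 200 camera calls.

TASK

Leak-test the returned stop plugs: push every grey round-headed plug from the wooden carrier stem down into a push-in fitting of its own on the tester's carriage, all the way until it locks; only then press the carriage in until it latches and let go, so that it stays docked. Put the flat release fork away: slide it, notched end first, fully home into the slot of its holder. Leave the brass screw plug in the carrier and the other things on the bench where they are.

Things in the scene. Friction and masses are not known exactly. Their poses are not given: they have to be found in the camera images.
- plug1: Returned stop plug standing stem down in a carrier hole; how many there are varies (an absent one reads None), all alike. Steel stem 12 mm thick, 35 mm long, tapered tip, locking groove; round grey grip head 20 mm thick, 34 mm high, finely grooved; total height 69 mm, 45 g. Origin: centre of the stem's lower end; z up the plug, head at z 35 to 69 mm.
- plug2: As plug1.
- plug3: As plug1.
- plug4: As plug1.
- plug5: As plug1.
- port1 (a point): Mouth of a push-in fitting on the carriage's manifold: centre of the top of its black release collar (19 mm across, bore 14 mm), 85 mm above the bench; z up out of the fitting, x and y as the tester's. First of a row of five along the tester's y, 42 mm apart, all open and self-sealing (spare ones may stay open). Pressing the collar down would let a locked plug go.
- port2 (a point): As port1, second in the row (y grows from port1 to port5). In every fitting a stem goes 32 mm down to the floor of the bore. From about 13 mm down sprung teeth resist with 6 to 12 N; just before the floor (30.5 mm down) they snap into the groove and hold the plug against pulling. The head's underside is then 3 mm above the collar, its top 122 mm above the bench.
- port3 (a point): As port1, third in the row.
- port4 (a point): As port1, fourth in the row.
- port5 (a point): As port1, fifth in the row.
- tester: Leak tester fixed on the bench: base plate 323 x 216 x 12 mm; at its rear (+x, away from the robot) a grey instrument housing 110 x 216 mm, 120 mm high, with display; in front of it the docking carriage on two rails. Origin on the bench, z up, +x is the direction in which the carriage is pressed. The row of fittings lies 75 mm in front (-x) of the origin while the carriage is out.
- carriage (a joint): How far the carriage is pressed in, m: 0 out (start; a spring pushes it out with 5 to 8 N), about 0.059 latched. Push-push latch: press it in to about 0.068, where it meets a firm stop, and let go: it comes back to 0.059 and stays. Pressed less far it springs out again; pressed a second time from 0.059 it unlatches at about 0.070 and springs out.
- carriage_front (a point): Centre of the outer face of the carriage's upright front panel (aluminium with a black rubber strip, 190 mm wide, from 22 to 70 mm above the bench; this point is 46 mm above the bench). x is the pressing direction (into the tester), z up. Moves with the carriage.
- carrier: Wooden block fixed on the bench, 216 x 46 x 32 mm, with six holes 14.5 mm wide, 26 mm deep, 36 mm apart in a row along its x; the third hole from its -x end holds the brass screw plug, the others the stop plugs that there are. Origin at the centre of its underside. A plug in it has its tip 6 mm and its head 41 to 75 mm above the bench.
- screw_plug: Brass screw plug with a hexagonal head 28 mm across the corners, 46 mm high, stem down in the carrier's third hole, its top 52 mm above the bench. Not part of this test: stays where it is. Origin at the stem's lower end.
- fork: Collar release fork lying flat on the bench, 140 mm long, 70 g: steel blade 80 x 36 x 5 mm, its front end notched 15 mm wide and 24 mm deep, and a black handle 60 x 26 x 10 mm, undersides flush. Origin on the underside at mid-length; x runs from the handle (x -70 to -10 mm) to the notched end (blade x -10 to +70 mm), z up.
- fork_tip (a point): Middle of the fork's notched front end, between the prongs' tips, 2.5 mm above its underside; axes as fork.
- fork_grip (a point): Point on the fork's handle: mid-width, mid-height (5 mm above the underside), 100 mm behind fork_tip, 30 mm from the handle's rear end; axes as fork.
- fork_rack: The fork's holder, fixed on the bench: grey steel block 100 x 64 x 28 mm with a flat slot open at the front (-x) and along the middle of its top: floor 14 mm above the bench, 40 mm wide between side walls, 10 mm high under two lips over its sides (28 mm apart), closed at the far end; flared mouth. Origin at the centre of its underside; x is the way the fork slides in.
- rack_mouth (a point): Middle of the slot floor's front edge, 14 mm above the bench; the lips begin 14 mm further in. Axes as fork_rack.
- rack_stop (a point): Middle of the slot's far end at floor height, 88 mm from rack_mouth along x; the fork's prongs come against it. The last 52 mm of the handle then stick out of the block. Axes as fork_rack.
- tape_roll: brown parcel tape roll lying flat, 92 mm across, 48 mm high; bystander
- stapler: black and steel stapler, 125 mm long, 48 mm high; bystander
- box_cutter: black box cutter lying flat, 130 mm long, 14 mm high; bystander

How it is judged (in metres and radians):
On the way, in this order (a step that is already met when the one before it is completed fails the run):
1. every plug that there is sits locked in a fitting (((horizontal distance between plug1 and port1 below 0.004 m and z of plug1 in the frame of port1 below -0.03 m) or (horizontal distance between plug1 and port2 below 0.004 m and z of plug1 in the frame of port2 below -0.03 m) or (horizontal distance between plug1 and port3 below 0.004 m and z of plug1 in the frame of port3 below -0.03 m) or (horizontal distance between plug1 and port4 below 0.004 m and z of plug1 in the frame of port4 below -0.03 m) or (horizontal distance between plug1 and port5 below 0.004 m and z of plug1 in the frame of port5 below -0.03 m)) and ((horizontal distance between plug2 and port1 below 0.004 m and z of plug2 in the frame of port1 below -0.03 m) or (horizontal distance between plug2 and port2 below 0.004 m and z of plug2 in the frame of port2 below -0.03 m) or (horizontal distance between plug2 and port3 below 0.004 m and z of plug2 in the frame of port3 below -0.03 m) or (horizontal distance between plug2 and port4 below 0.004 m and z of plug2 in the frame of port4 below -0.03 m) or (horizontal distance between plug2 and port5 below 0.004 m and z of plug2 in the frame of port5 below -0.03 m)) and ((horizontal distance between plug3 and port1 below 0.004 m and z of plug3 in the frame of port1 below -0.03 m) or (horizontal distance between plug3 and port2 below 0.004 m and z of plug3 in the frame of port2 below -0.03 m) or (horizontal distance between plug3 and port3 below 0.004 m and z of plug3 in the frame of port3 below -0.03 m) or (horizontal distance between plug3 and port4 below 0.004 m and z of plug3 in the frame of port4 below -0.03 m) or (horizontal distance between plug3 and port5 below 0.004 m and z of plug3 in the frame of port5 below -0.03 m)) and ((horizontal distance between plug4 and port1 below 0.004 m and z of plug4 in the frame of port1 below -0.03 m) or (horizontal distance between plug4 and port2 below 0.004 m and z of plug4 in the frame of port2 below -0.03 m) or (horizontal distance between plug4 and port3 below 0.004 m and z of plug4 in the frame of port3 below -0.03 m) or (horizontal distance between plug4 and port4 below 0.004 m and z of plug4 in the frame of port4 below -0.03 m) or (horizontal distance between plug4 and port5 below 0.004 m and z of plug4 in the frame of port5 below -0.03 m)) and ((horizontal distance between plug5 and port1 below 0.004 m and z of plug5 in the frame of port1 below -0.03 m) or (horizontal distance between plug5 and port2 below 0.004 m and z of plug5 in the frame of port2 below -0.03 m) or (horizontal distance between plug5 and port3 below 0.004 m and z of plug5 in the frame of port3 below -0.03 m) or (horizontal distance between plug5 and port4 below 0.004 m and z of plug5 in the frame of port4 below -0.03 m) or (horizontal distance between plug5 and port5 below 0.004 m and z of plug5 in the frame of port5 below -0.03 m))), for 0.3 s.
2. the carriage is latched in the tester (value of joint carriage between 0.056 and 0.063 m), for 1 s.
At the end, for the whole second after the job is handed in: Every plug's tip is at least 30 mm down a fitting, within 4 mm of its axis; the carriage stands latched at 56 to 63 mm; the fork lies still in its holder with its tip within 10 mm of the slot's end, within 8 mm of its middle line, at floor height (-2 to 12 mm) and along the slot within 0.15 rad (all of step 1 and all of step 2 and velocity of joint carriage below 0.01 m/s and x of fork_tip in the frame of rack_stop above -0.01 m and y of fork_tip in the frame of rack_stop between -0.008 and 0.008 m and z of fork_tip in the frame of rack_stop between -0.002 and 0.012 m and angle between the x axis of fork and the x axis of fork_rack, either way round below 0.15 rad and linear speed of fork below 0.02 m/s); the robot touches nothing.
It fails at once if the brass screw plug is taken out of the carrier or knocked about (over 20 mm) (distance of screw_plug from where it was at the start of the episode above 0.02 m).
It fails at once if the tape roll, the stapler or the box cutter is pushed more than 40 mm (distance of any of tape_roll, stapler, box_cutter from where it was at the start of the episode above 0.04 m).
Of plug1, plug2, plug3, plug4, plug5 only 3 to 5 are there at a start; the rules pass over those that are not, and their reading is None.
At some moment in a run one of fork may be knocked a few centimetres aside while the robot is not near it.
It also fails if it takes over 210 s, if anything falls off the work surface, if the arm or the gripper's body presses on something with over 40 N, if the wrist force passes 120 N, or if a joint passes its speed limit or range.

## Working session

There is one attempt and no reset: what is moved stays moved. The work goes in short steps, Python scripts to look and compute and a tool call to move; the robot and the scene stay as the last step left them, time stands still between calls to the robot, and variables do not carry over. Pictures are saved under pics/ and viewed, at most 17 in all, crops included, and the job is handed in when it is done.

```bash
ls; mkdir -p pics; python3 - <<'E'
from station import ctrl
import cv2
for n in ("scene","top","wrist"):
    o=ctrl.get_obs(); im=ctrl.get_image(n); cv2.imwrite(f"pics/{n}0.png",im[:,:,::-1])
    print(n,ctrl.camera_info(n))
print(ctrl.get_obs())
E
```

```text
pics
station.py
scene {'vertical_fov': 47.30616296862925, 'cx': 333.9976320461207, 'cy': 195.31616954725843, 'rvec': array([ 1.0442872,  2.4626321, -0.9846925]), 'tvec': array([ 0.35448563, -0.16902476,  1.74782138])}
top {'vertical_fov': 51.85028553639175, 'cx': 320.3207359933346, 'cy': 203.35055796353356, 'rvec': array([ 2.11305143, -2.10930328,  0.17164157]), 'tvec': array([0.01022407, 0.47354602, 1.23056383])}
wrist {'vertical_fov': 65.70646984690485, 'cx': 318.47484327594736, 'cy': 199.85881286551916, 'T_tool_cam': array([[ 1.10522018e-03, -9.45857094e-01, -3.24581478e-01,
         8.43601894e-02],
       [ 9.99999389e-01,  1.04181341e-03,  3.69130432e-04,
         5.69203275e-04],
       [-1.09913001e-05, -3.24581688e-01,  9.45857668e-01,
        -1.29651195e-01],
       [ 0.00000000e+00,  0.00000000e+00,  0.00000000e+00,
         1.00000000e+00]])}
{'time': 0.15, 'q': array([70.80652102, 30.76813901, -0.25304692, 88.15532198,  0.14855926,
       61.15269821, -4.07750022]), 'qd': array([ 0.01611485, -0.1566363 , -0.00583639, -0.12373897, -0.05562724,
        0.00827291, -0.06555198]), 'tau': array([ 1.89292623e-03, -5.71326649e+01,  9.92072225e-01, -2.51829243e+01,
       -5.61837049e-02,  1.52733101e-02,  1.17847321e-04]), 'tcp_pos': array([ 0.17248496, -0.62624321,  0.25504976]), 'orientation': array([-1.79924400e+02,  5.97033402e-03,  1.54052606e+01]), 'force': array([-0.23069528, -0.66223749,  0.35850627]), 'ft_torque': array([ 0.02240899,  0.00412607, -0.00988738]), 'grip_force': 0.0, 'opening': 0.08814766621613766}
```
View pics/top0.png

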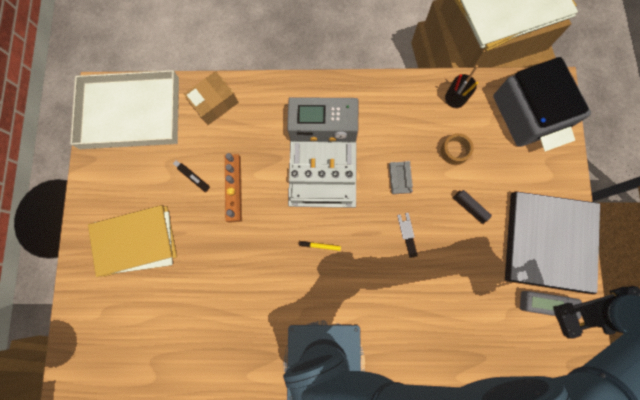

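View pics/scene0.png

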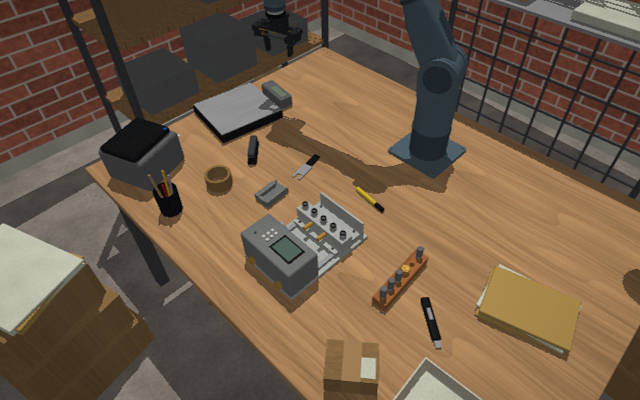

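The top view shows the tester at about (323,150) with its ports at row 174. The carrier is at (232,187) with plugs near rows 158, 170, 180, 213 and brass at about 190. The fork is at (408,235), its rack at (400,177), the box cutter at (190,176), the stapler at (470,206) and the tape roll at (455,148). The scene view agrees with this.

```bash
cat > h.py <<'E'
import numpy as np, cv2
from scipy.spatial.transform import Rotation as R
from station import ctrl
def tool(o):
    T=np.eye(4);T[:3,:3]=R.from_euler('xyz',o['orientation'],degrees=True).as_matrix();T[:3,3]=o['tcp_pos'];return T
def cam(n,o=None):
    c=ctrl.camera_info(n)
    if n=='wrist': T=tool(o)@c['T_tool_cam']
    else:
        Rm=cv2.Rodrigues(c['rvec'])[0];T=np.eye(4);T[:3,:3]=Rm.T;T[:3,3]=-Rm.T@c['tvec']
    return dict(n=n,f=200/np.tan(np.radians(c['vertical_fov']/2)),cx=c['cx'],cy=c['cy'],T=T)
def ray(c,p):
    d=(np.array(p,float)-[c['cx'],c['cy']])/c['f']
    if c['n']=='wrist':
        r=np.hypot(*d);v=np.array([d[0]/r*np.sin(r),d[1]/r*np.sin(r),np.cos(r)]) if r>1e-9 else np.array([0,0,1.])
    else: v=np.array([d[0],d[1],1.]);v/=np.linalg.norm(v)
    return c['T'][:3,3],c['T'][:3,:3]@v
def plane(c,p,z):
    o,v=ray(c,p);return o+v*(z-o[2])/v[2]
def proj(c,P):
    q=c['T'][:3,:3].T@(np.array(P)-c['T'][:3,3])
    if c['n']!='wrist': return q[:2]/q[2]*c['f']+[c['cx'],c['cy']]
    r=np.hypot(q[0],q[1]);return q[:2]/r*np.arctan2(r,q[2])*c['f']+[c['cx'],c['cy']]
def tri(obs): # [(cam,pix)...] least squares ray meeting point, residual m
    A=np.zeros((3,3));b=np.zeros(3);L=[ray(c,p) for c,p in obs]
    for o,v in L: M=np.eye(3)-np.outer(v,v);A+=M;b+=M@o
    X=np.linalg.solve(A,b);return X,max(np.linalg.norm(np.cross(X-o,v)) for o,v in L)
def snap(name):
    o=ctrl.get_obs();im=ctrl.get_image('wrist')[:,:,::-1].copy();cv2.imwrite(f'pics/{name}.png',im)
    np.save(f'pics/{name}.npy',cam('wrist',o),allow_pickle=True);return cam('wrist',o),im
def load(name): return np.load(f'pics/{name}.npy',allow_pickle=True).item(),cv2.imread(f'pics/{name}.png')
E
python3 - <<'E'
from h import *
np.set_printoptions(precision=3,suppress=True)
t=cam('top');print(t['T'][:3,3])
for n,p,z in [('p_a',(229,157),.075),('p_f',(231,213),.075),('brass',(231,190),.052),('port_l',(294,174),.085),('port_r',(349,174),.085),('fork tip',(402,214),0),('fork end',(412,255),0),('rack',(400,177),.028),('tester rear',(323,98),.12),('front panel',(322,205),.07),('cutter',(190,176),0),('stapler',(470,206),.04),('tape',(455,148),.04),('pen',(320,245),0)]: print(n,plane(t,p,z))
E
```

```text
[ 0.235 -0.022  1.297]
p_a [0.615 0.295 0.075]
p_f [0.438 0.281 0.075]
brass [0.515 0.29  0.052]
port_l [0.557 0.091 0.085]
port_r [ 0.557 -0.077  0.085]
fork tip [ 0.447 -0.248  0.   ]
fork end [ 0.318 -0.274  0.   ]
rack [ 0.561 -0.24   0.028]
tester rear [0.788 0.002 0.12 ]
front panel [0.464 0.005 0.07 ]
cutter [0.574 0.44  0.   ]
stapler [ 0.466 -0.45   0.04 ]
tape [ 0.653 -0.415  0.04 ]
pen [0.348 0.013 0.   ]
```

Units first: shifts go in units of 20 mm and turns go in units of 10 degrees. So 0.026 m is 1.3, -0.024 m is -1.2.

Emit:
step_hand([
  [0, 0, 0, 1.3, -1.2, 0, 0.06],
  [0, 0, 0, 1.3, -1.2, 0, 0.06],
  [0, 0, 0, 1.3, -1.2, 0, 0.06],
  [0, 0, 0, 1.3, -1.2, 0, 0.06],
  [0, 0, 0, 1.3, -1.2, 0, 0.06],
  [0, 0, 0, 1.3, -1.2, 0, 0.06],
  [0, 0, 0, 1.3, -1.2, 0, 0.06],
  [0, 0, 0, 1.3, -1.2, 0, 0.06],
  [0, 0, 0, 1.3, -1.2, 0, 0.06],
  [0, 0, 0, 1.3, -1.2, 0, 0.06],
  [0, 0, 0, 1.3, -1.2, 0, 0.06],
  [0, 0, 0, 1.3, -1.2, 0, 0.06],
  [0, 0, 0, 0, 0, 0, 0.06],
  [0, 0, 0, 0, 0, 0, 0.06],
], force=40)

```text
time: 1.32
tcp_pos: [0.3978, -0.2643, 0.2557]
orientation: [-180.0, -0.0, 15.7]
force: [-0.5, -0.3, -1.0]
opening: 0.0601
grip_force: 0.0
```

```bash
python3 -c "
from h import *
snap('w1')"
```

```text
(no output)
```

View pics/w1.png

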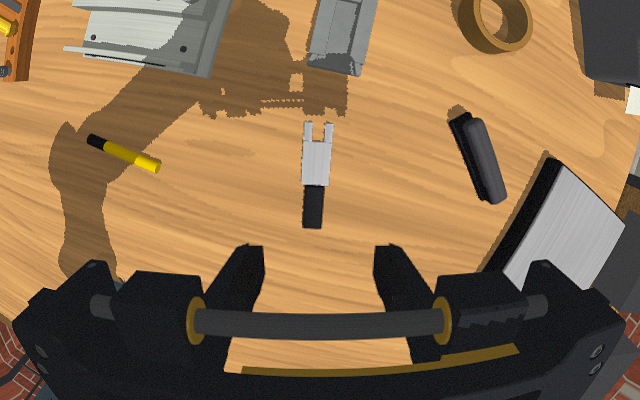

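The wrist view shows the fork with its prong tips at about (308,123) and (329,123) and its handle rear at (312,228). The rack mouth is at about (335,70). I'll take a second viewpoint 96 mm further on, for height and to see the rack whole.

Scaled: 0.032 m is 1.6.

Emit:
step_hand([
  [0, 0, 0, 1.6, 0, 0, 0.06],
  [0, 0, 0, 1.6, 0, 0, 0.06],
  [0, 0, 0, 1.6, 0, 0, 0.06],
  [0, 0, 0, 0, 0, 0, 0.06],
  [0, 0, 0, 0, 0, 0, 0.06],
])

```text
time: 1.78
tcp_pos: [0.4898, -0.2413, 0.2552]
orientation: [-180.0, 0.0, 15.4]
force: [-0.6, -0.8, 0.2]
opening: 0.06
grip_force: 0.0
```

```bash
python3 -c "
from h import *
snap('w2')"
```

```text
(no output)
```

View pics/w2.png

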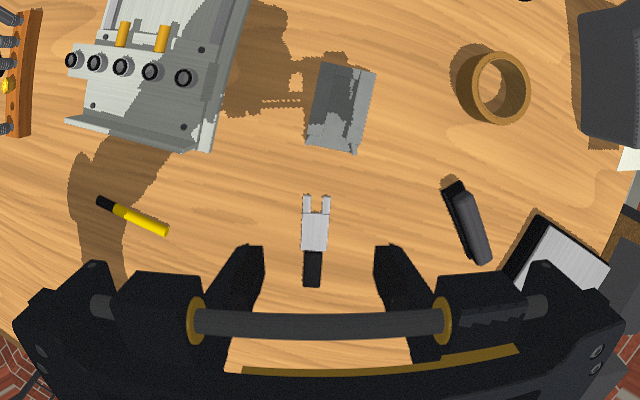

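The rack top outline has its near corners at about (305,144) and (356,154), and its far corners at (319,58) and (376,70). The ports show as dark rings along (72,60) to (184,77). Next I'll triangulate the fork from both views and cast the rack.

```bash
python3 - <<'E'
from h import *
np.set_printoptions(precision=4,suppress=True)
A,ia=load('w1');B,ib=load('w2')
def comp(im,box,f):
    x0,y0,x1,y1=box;h=cv2.cvtColor(im,cv2.COLOR_BGR2HSV)[y0:y1,x0:x1]
    m=f(h).astype(np.uint8);n,l,s,c=cv2.connectedComponentsWithStats(m,8)
    k=1+np.argmax(s[1:,4]);ys,xs=np.nonzero(l==k);return np.c_[xs+x0,ys+y0].astype(np.float32)
blade=lambda h:(h[...,1]<60)&(h[...,2]>120)
dark=lambda h:(h[...,2]<60)
for n,c,im,bb,hb in (('A',A,ia,(290,110,345,192),(290,180,335,235)),('B',B,ib,(290,185,345,256),(290,246,335,292))):
    b=comp(im,bb,blade);h=comp(im,hb,dark)
    rb=cv2.minAreaRect(b);rh=cv2.minAreaRect(h)
    print(n,'blade',rb,'handle',rh)
    for nm,r,z in(('blade',rb,.005),('handle',rh,.010)):
        q=cv2.boxPoints(r);W=np.array([plane(c,p,z) for p in q])[:,:2]
        print(nm,W.mean(0),np.linalg.norm(W[1]-W[0]),np.linalg.norm(W[2]-W[1]),'dirs',[np.degrees(np.arctan2(*(W[i+1]-W[i])[::-1])) for i in(0,1)])
    if n=='A': sa=(rb[0],rh[0])
    else:
        print(tri([(A,sa[0]),(B,rb[0])]),tri([(A,sa[1]),(B,rh[0])]))
g=comp(ib,(300,50,385,160),lambda h:(h[...,1]<70))
r=cv2.minAreaRect(g);q=cv2.boxPoints(r);W=np.array([plane(B,p,.028) for p in q]);print('rack',r,W,W.mean(0))
cv2.imwrite('pics/rack2.png',cv2.resize(ib[40:170,280:400],None,fx=5,fy=4.6,interpolation=cv2.INTER_NEAREST))
E
```

```text
A blade ((316.3680114746094, 153.34771728515625), (29.140043258666992, 63.05363464355469), 4.085616588592529) handle ((312.474609375, 206.3553466796875), (19.094209671020508, 42.81947708129883), 4.085616588592529)
blade [ 0.4111 -0.2584] 0.08031899965103995 0.03554433787017207 dirs [np.float64(11.017176578702255), np.float64(-78.40926446040629)]
handle [ 0.3439 -0.272 ] 0.059015785054707746 0.024095842054192865 dirs [np.float64(10.917860819045687), np.float64(-78.55036746575837)]
B blade ((314.98443603515625, 222.74903869628906), (27.25931167602539, 55.14240646362305), 3.5763344764709473) handle ((311.90887451171875, 268.7320556640625), (17.449533462524414, 35.31953811645508), 3.012787342071533)
blade [ 0.4116 -0.2587] 0.08038170763267571 0.0351995677388929 dirs [np.float64(10.999919786489473), np.float64(-78.29958976387991)]
handle [ 0.3446 -0.2725] 0.05922596793205877 0.023920123435979858 dirs [np.float64(11.62142271750308), np.float64(-77.84175932858005)]
(array([ 0.4108, -0.2587, -0.0004]), np.float64(0.0001973572513137887)) (array([ 0.3434, -0.2724,  0.0065]), np.float64(0.00030223180327947573))
rack ((339.7440490722656, 108.34085083007812), (56.08634948730469, 85.2368392944336), 11.888657569885254) [[ 0.5142 -0.2172  0.028 ]
 [ 0.6128 -0.211   0.028 ]
 [ 0.618  -0.2742  0.028 ]
 [ 0.5184 -0.2828  0.028 ]] [ 0.5658 -0.2463  0.028 ]
```

View pics/rack2.png

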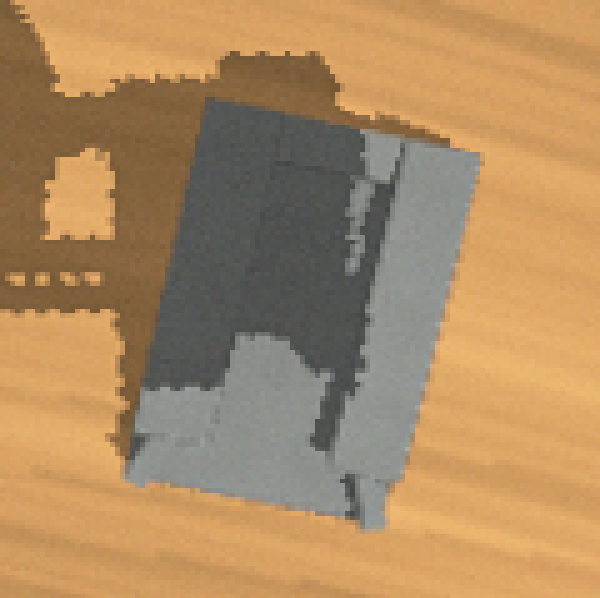

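Close up, the right lip's inner edge runs from crop (403,140) to (335,455) and the left lip's from (280,110) to (215,440). The far top corners are at (207,98) and (482,153). The slot end is at about crop row 165 and the near wedge corners are at (130,480) and (372,528).

```bash
python3 - <<'E'
from h import *
np.set_printoptions(precision=4,suppress=True)
B,_=load('w2')
for n,p,z in [('Rlip far',(403,140),.028),('Rlip near',(335,455),.028),('Llip far',(280,110),.028),('Llip near',(215,440),.028),('FL',(207,98),.028),('FR',(482,153),.028),('R near lip',(405,480),.028),('L near lip',(140,435),.028),('mouthL floor',(140,482),.014),('mouthR floor',(355,520),.014),('slot end',(272,163),.028),('slotendR',(360,178),.028)]:
    P=plane(B,(280+p[0]/5,40+p[1]/4.6),z); print(n,P)
A,_=load('w1')
# near front edge lower corners seen in w1 ; check
print(proj(A,[.5160,-.25,.014]),ctrl.get_obs()['tcp_pos'])
E
```

```text
Rlip far [ 0.6148 -0.2568  0.028 ]
Rlip near [ 0.5339 -0.2641  0.028 ]
Llip far [ 0.614 -0.228  0.028]
Llip near [ 0.5299 -0.2363  0.028 ]
FL [ 0.6124 -0.2115  0.028 ]
FR [ 0.6172 -0.275   0.028 ]
R near lip [ 0.5323 -0.2817  0.028 ]
L near lip [ 0.5266 -0.2193  0.028 ]
mouthL floor [ 0.5128 -0.2225  0.014 ]
mouthR floor [ 0.5171 -0.2755  0.014 ]
slot end [ 0.6006 -0.2299  0.028 ]
slotendR [ 0.6026 -0.25    0.028 ]
[333.5834  69.9318] [ 0.4884 -0.242   0.2551]
```

Scaled: 0.036 m is 1.8, -0.0346 m is -1.73, 4.4 degrees is 0.44.

Emit:
step_hand([
  [0, 0, 0.44, 0, 0, 0, 0.05],
  [0, 0, 0, -1.73, 0.02, 0, 0.05],
  [0, 0, 0, -1.73, 0.02, 0, 0.05],
  [0, 0, 0, -1.73, 0.02, 0, 0.05],
  [0, 0, 0, -1.72, 0.02, 0, 0.05],
  [0, 0, 0, 0, 0, 1.8, 0.05],
  [0, 0, 0, 0, 0, 1.8, 0.05],
  [0, 0, 0, 0, 0, 1.8, 0.05],
  [0, 0, 0, 0, 0, 1.8, 0.05],
  [0, 0, 0, 0, 0, 1.8, 0.05],
  [0, 0, 0, 0, 0, 1, 0.05],
  [0, 0, 0, 0, 0, 0, 0.05],
  [0, 0, 0, 0, 0, 0, 0.05],
])

```text
time: 2.92
tcp_pos: [0.3522, -0.2692, 0.0555]
orientation: [-179.9, 0.1, 10.9]
force: [0.4, -0.3, 0.8]
opening: 0.0499
grip_force: 0.0
```

Scaled: 0.02 m is 1, 0.017 m is 0.85.

Emit:
step_hand([
  [0, 0, 0, 0, 0, 1, 0.05],
  [0, 0, 0, 0, 0, 0.85, 0.05],
  [0, 0, 0, 0, 0, 0, 0.05],
  [0, 0, 0, 0, 0, 0, 0.02],
  [0, 0, 0, 0, 0, 0, 0.01],
  [0, 0, 0, 0, 0, 0, 0.01],
  [0, 0, 0, 0, 0, 0, 0.01],
  [0, 0, 0, 0, 0, 0, 0.01],
  [0, 0, 0, 0, 0, 0, 0.01],
  [0, 0, 0, 0, 0, 0, 0.01],
], force=50)

```text
time: 3.75
tcp_pos: [0.3547, -0.2692, 0.0199]
orientation: [179.9, -0.1, 11.0]
force: [-1.8, -0.8, 9.7]
opening: 0.0247
grip_force: 50.0
```

Scaled: -0.02 m is -1, 0.0214 m is 1.07, 5.9 degrees is 0.59.

Emit:
step_hand([
  [0, 0, 0, 0, 0, -1, 0.01],
  [0, 0, 0, 0, 0, -0.5, 0.01],
  [0, 0, 0.59, 0, 0, 0, 0.01],
  [0, 0, 0, 1.07, -0.085, 0, 0.01],
  [0, 0, 0, 1.07, -0.085, 0, 0.01],
  [0, 0, 0, 0, 0, 0, 0.01],
  [0, 0, 0, 0, 0, 0, 0.01],
])

```text
time: 4.33
tcp_pos: [0.3977, -0.2612, 0.0492]
orientation: [180.0, -0.1, 5.2]
force: [-0.6, -1.2, -0.8]
opening: 0.025
grip_force: 50.0
```

```bash
python3 -c "
from h import *
c,im=snap('w3')
cv2.imwrite('pics/w3c.png',cv2.resize(im[20:260,220:440],None,fx=2.5,fy=2.5))"
```

```text
(no output)
```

View pics/w3c.png

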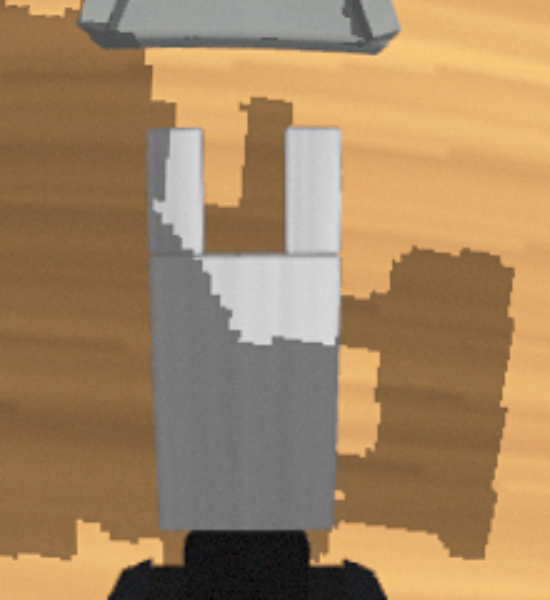

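Prong tips at crop (149–340, 128) and the rack floor edge at (105–375, 44), so they are well aligned. I'll check the tip height from the apparent width.

```bash
python3 - <<'E'
from h import *
np.set_printoptions(precision=4,suppress=True)
c,_=load('w3');f=lambda x,y:(220+x/2.5,20+y/2.5)
for z in(.030,.034,.038):
    a,b=plane(c,f(149,128),z),plane(c,f(341,128),z);print(z,np.linalg.norm(a-b),(a+b)/2)
a,b=plane(c,f(160,528),.034),plane(c,f(333,528),.034);print('rear',np.linalg.norm(a-b),(a+b)/2)
for z in (.010,.014,.018):
    a,b=plane(c,f(105,43),z),plane(c,f(377,50),z);print('mouth',z,np.linalg.norm(a-b),(a+b)/2,a,b)
E
```

```text
0.03 0.03620695933653327 [ 0.4948 -0.2527  0.03  ]
0.034 0.03523502049568252 [ 0.4945 -0.2528  0.034 ]
0.038 0.0342630816548317 [ 0.4941 -0.2528  0.038 ]
rear 0.03574316199747108 [ 0.4154 -0.2604  0.034 ]
mouth 0.01 0.05838763149152444 [ 0.5151 -0.25    0.01  ] [ 0.5133 -0.2208  0.01  ] [ 0.517  -0.2791  0.01  ]
mouth 0.014 0.05700575101237774 [ 0.5144 -0.2501  0.014 ] [ 0.5126 -0.2216  0.014 ] [ 0.5161 -0.2785  0.014 ]
mouth 0.018 0.05562387053323103 [ 0.5136 -0.2502  0.018 ] [ 0.5118 -0.2224  0.018 ] [ 0.5153 -0.2779  0.018 ]
```

Scaled: 0.0125 m is 0.625, 0.015 m is 0.75.

Emit:
step_hand([
  [0, 0, 0, 0, 0, 0.625, 0.01],
  [0, 0, 0, 0.75, 0, 0, 0.01],
  [0, 0, 0, 0.75, 0, 0, 0.01],
  [0, 0, 0, 0.6, 0, 0, 0.01],
  [0, 0, 0, 0.5, 0, 0, 0.01],
  [0, 0, 0, 0.5, 0, 0, 0.01],
  [0, 0, 0, 0, 0, 0, 0.01],
])

```text
time: 4.97
tcp_pos: [0.4603, -0.2556, 0.0365]
orientation: [180.0, -0.1, 5.2]
force: [0.1, 0.2, -0.3]
opening: 0.0254
grip_force: 50.0
```

Scaled: 0.012 m is 0.6, 0.01 m is 0.5.

Emit:
step_hand([
  [0, 0, 0, 0.6, 0, 0, 0.01],
  [0, 0, 0, 0.6, 0, 0, 0.01],
  [0, 0, 0, 0.5, 0, 0, 0.01],
  [0, 0, 0, 0.3, 0, 0, 0.01],
  [0, 0, 0, 0.15, 0, 0, 0.01],
  [0, 0, 0, 0.1, 0, 0, 0.01],
  [0, 0, 0, 0, 0, 0, 0.01],
  [0, 0, 0, 0, 0, 0, 0.01],
])

```text
time: 5.63
tcp_pos: [0.5024, -0.252, 0.0361]
orientation: [-180.0, 0.0, 5.1]
force: [-0.7, -0.2, 0.3]
opening: 0.025
grip_force: 50.0
```

Scaled: 0.002 m is 0.1, 0.001 m is 0.05.

Emit:
step_hand([
  [0, 0, 0, 0.1, 0, 0, 0.01],
  [0, 0, 0, 0.1, 0, 0, 0.01],
  [0, 0, 0, 0.05, 0, 0, 0.01],
  [0, 0, 0, 0, 0, 0, 0.01],
])

```text
time: 5.97
tcp_pos: [0.5058, -0.2518, 0.0357]
orientation: [-180.0, 0.2, 5.0]
force: [-5.3, -2.1, 2.7]
opening: 0.0252
grip_force: 52.5
```

Scaled: -0.036 m is -1.8.

Emit:
step_hand([
  [0, 0, 0, 0, 0, 0, 0.05],
  [0, 0, 0, 0, 0, 0, 0.05],
  [0, 0, 0, 0, 0, 0, 0.05],
  [0, 0, 0, 0, 0, -1.8, 0.05],
  [0, 0, 0, 0, 0, -1.8, 0.05],
  [0, 0, 0, 0, 0, -1.8, 0.05],
  [0, 0, 0, 0, 0, -1.8, 0.05],
  [0, 0, 0, 0, 0, -1.8, 0.05],
  [0, 0, 0, 0, 0, -1.8, 0.05],
  [0, 0, 0, 0, 0, 0, 0.05],
])

```text
time: 6.8
tcp_pos: [0.5122, -0.2531, 0.26]
orientation: [179.6, -0.7, 5.1]
force: [0.4, 0.0, -0.1]
opening: 0.0501
grip_force: 0.0
```

```bash
python3 -c "
from h import *
snap('w4')"
```

Emit:
step_hand([
  [0, 0, -0.67, 0, 0, 0, 0.05],
  [0, 0, -0.67, 0, 0, 0, 0.05],
  [0, 0, -0.67, 0, 0, 0, 0.05],
  [0, 0, -0.67, 0, 0, 0, 0.05],
  [0, 0, -0.67, 0, 0, 0, 0.05],
  [0, 0, -0.65, 0, 0, 0, 0.05],
  [0, 0, 0, 1.25, -1.25, 0, 0.05],
  [0, 0, 0, 1.25, -1.25, 0, 0.05],
  [0, 0, 0, 1.25, -1.25, 0, 0.05],
  [0, 0, 0, 1.25, -1.25, 0, 0.05],
  [0, 0, 0, 1.25, -1.25, 0, 0.05],
  [0, 0, 0, 1.25, -1.25, 0, 0.05],
  [0, 0, 0, 1.25, -1.25, 0, 0.05],
  [0, 0, 0, 0, 0, 0, 0.05],
  [0, 0, 0, 0, 0, 0, 0.05],
])

```text
time: 8.1
tcp_pos: [0.5072, -0.0016, 0.2514]
orientation: [-179.9, 0.0, 45.4]
force: [0.5, -0.6, 0.3]
opening: 0.0499
grip_force: 0.0
```

```bash
python3 -c "
from h import *
snap('w5')"
```

```text
(no output)
```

Scaled: -0.025 m is -1.25, 0.025 m is 1.25.

Emit:
step_hand([
  [0, 0, 0, 1.25, -1.25, 0, 0.05],
  [0, 0, 0, 1.25, -1.25, 0, 0.05],
  [0, 0, 0, 1.25, -1.25, 0, 0.05],
  [0, 0, 0, 1.25, -1.25, 0, 0.05],
  [0, 0, 0, 1.25, -1.25, 0, 0.05],
  [0, 0, 0, 1.25, -1.25, 0, 0.05],
  [0, 0, 0, 0, 0, 0, 0.05],
  [0, 0, 0, 0, 0, 0, 0.05],
])

```text
time: 8.82
tcp_pos: [0.5073, 0.2087, 0.2516]
orientation: [-180.0, 0.0, 45.2]
force: [0.0, -1.1, -0.3]
opening: 0.05
grip_force: 0.0
```

```bash
python3 -c "
from h import *
snap('w6')
a=[cv2.imread(f'pics/w{i}.png') for i in(4,5,6)]
cv2.imwrite('pics/m.png',cv2.resize(np.vstack([a[1][:290],a[2][:290]]),None,fx=1,fy=1))
cv2.imwrite('pics/w4c.png',a[0][60:300,200:440])"
```

```text
(no output)
```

View pics/m.png

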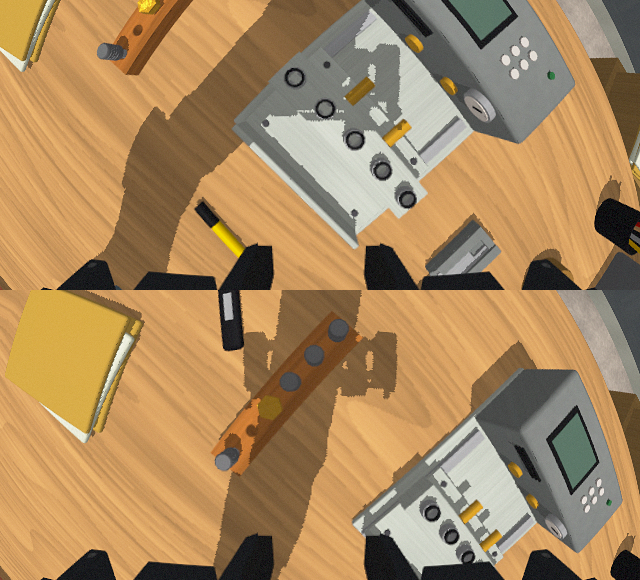

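View pics/w4c.png

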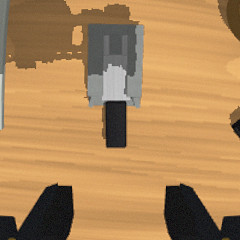

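The view over the tester (w5) shows five port rings at (294,77), (325,108), (355,139), (382,170) and (407,199). In the view over the carrier (w6), the plug tops are at (338,38), (314,65), (290,90) and (226,172), brass is at (270,118) and hole 2 is empty, so there are 4 plugs. The crop shows the fork fully home in its rack.

Emit:
step_hand([
  [0, 0, 0, 1.225, -0.685, 0, 0.05],
  [0, 0, 0, 1.225, -0.685, 0, 0.05],
  [0, 0, 0, 1.225, -0.685, 0, 0.05],
  [0, 0, 0, 0, 0, 0, 0.05],
  [0, 0, 0, 0, 0, 0, 0.05],
  [0, 0, 0, 0, 0, 0, 0.05],
])

```text
time: 9.37
tcp_pos: [0.5307, 0.2862, 0.2516]
orientation: [179.9, 0.1, 44.9]
force: [0.6, -0.5, -0.1]
opening: 0.0498
grip_force: 0.0
```

```bash
python3 - <<'E'
from h import *
np.set_printoptions(precision=4,suppress=True)
c5,i5=load('w5');c6,i6=load('w6');c7,i7=snap('w7')
def ring(im,p,r=13): # dark collar contour -> ellipse
    x,y=map(int,p);k=8;g=cv2.resize(cv2.cvtColor(im,cv2.COLOR_BGR2GRAY)[y-r:y+r+1,x-r:x+r+1],None,fx=k,fy=k,interpolation=cv2.INTER_CUBIC)
    m=(g<75).astype(np.uint8);cs,_=cv2.findContours(m,cv2.RETR_EXTERNAL,cv2.CHAIN_APPROX_NONE)
    cs=max(cs,key=cv2.contourArea);e=cv2.fitEllipse(cs);return np.array([x-r,y-r])+(np.array(e[0])+.5)/k-.5,np.array(e[1])/k
p5=[(294,77),(325,108),(355,139),(382,170),(407,199)]
P=[]
for p in p5:
    q,s=ring(i5,p);print('port',q,s,plane(c5,q,.085));P.append(plane(c5,q,.085))
P=np.array(P);print('steps',np.linalg.norm(np.diff(P,axis=0),axis=1),'total',np.linalg.norm(P[-1]-P[0]))
for a,b in zip(p5[:3],[(432,222),(451,245),(467,265)]):
    print('tri',tri([(c5,ring(i5,a)[0]),(c6,ring(i6,b)[0])]))
guess=[(338,38),(314,65),(290,90),(226,172)]
for g in guess: print('pred w7',proj(c7,plane(c6,g,.075)))
cv2.imwrite('pics/w7c.png',cv2.resize(i7[20:260,160:480],None,fx=2.5,fy=2.5,interpolation=cv2.INTER_CUBIC))
E
```

```text
port [294.1511  77.1609] [19.4357 20.167 ] [0.5639 0.0882 0.085 ]
port [324.8673 108.3307] [18.964  19.7481] [0.5634 0.0466 0.085 ]
port [354.6996 139.726 ] [18.527  18.6307] [0.5629 0.005  0.085 ]
port [382.206  170.4273] [17.558  18.0786] [ 0.562  -0.0366  0.085 ]
port [407.229  199.0102] [16.8144 17.3171] [ 0.5614 -0.0781  0.085 ]
steps [0.0416 0.0416 0.0416 0.0415] total 0.1663518460070674
tri (array([0.5642, 0.0885, 0.0824]), np.float64(0.0002418522536730454))
tri (array([0.5635, 0.0465, 0.0824]), np.float64(0.00020134894548059072))
tri (array([0.5613, 0.0059, 0.0901]), np.float64(0.00161129840397053))
pred w7 [375.3244 109.8866]
pred w7 [351.7718 136.8454]
pred w7 [328.2691 160.8574]
pred w7 [265.0955 234.741 ]
```

View pics/w7c.png

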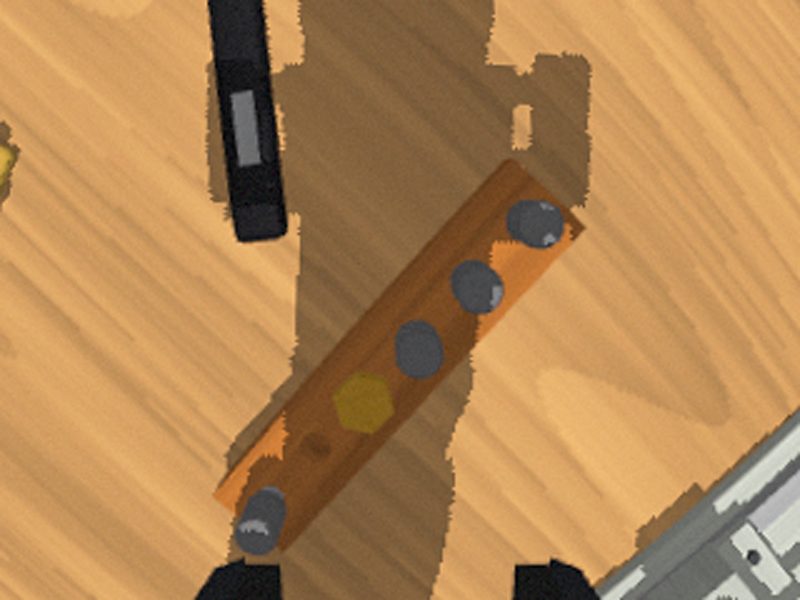

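The four plug heads appear at crop (535,222), (477,287), (418,350) and (262,522), with the brass hex at (363,402) and hole 2 empty. I'll fit the top discs on the height plane, using the contour points on the side away from the camera's nadir, and cross-check them between the two views.

```bash
cat > plugs.py <<'E'
from h import *
from scipy.optimize import least_squares
def top(c,im,p,z=.075,r=.010,w=22):
    x,y=map(int,p);k=6;x0,y0=x-w,max(y-w,0)
    s=cv2.resize(im[y0:y+w+1,x0:x+w+1],None,fx=k,fy=k,interpolation=cv2.INTER_CUBIC);h=cv2.cvtColor(s,cv2.COLOR_BGR2HSV)
    m=(h[...,1]<85).astype(np.uint8);n,l,st,ce=cv2.connectedComponentsWithStats(m,8)
    i=l[(y-y0)*k,(x-x0)*k]
    if i==0: i=1+np.argmax(st[1:,4])
    cs=max(cv2.findContours((l==i).astype(np.uint8),0,cv2.CHAIN_APPROX_NONE)[0],key=cv2.contourArea)[:,0]
    W=np.array([plane(c,np.array([x0,y0])+(q+.5)/k-.5,z)[:2] for q in cs])
    ctr=W.mean(0);u=ctr-c['T'][:2,3];u/=np.linalg.norm(u);far=W[W@u>(W@u).max()-r]
    s=least_squares(lambda v:np.hypot(*(far-v).T)-r,ctr)
    return s.x,np.sqrt(np.mean(s.fun**2)),(W@u).max()-(W@u).min()
E
python3 - <<'E'
from plugs import *
np.set_printoptions(precision=4,suppress=True)
c6,i6=load('w6');c7,i7=load('w7')
g6=[(338,38),(314,65),(290,90),(226,172)];g7=[(373,108),(351,135),(327,160),(264,230)]
for a,b in zip(g6,g7):
    A=top(c6,i6,a);B=top(c7,i7,b);X=tri([(c6,proj(c6,[*A[0],.075])),(c7,proj(c7,[*B[0],.075]))])
    print(A,B,X)
E
```

```text
(array([0.6219, 0.2969]), np.float64(0.000277876940957032), np.float64(0.024172457549945237)) (array([0.6222, 0.2983]), np.float64(0.0003172401804819149), np.float64(0.023223495156060883)) (array([0.6228, 0.2975, 0.0696]), np.float64(2.6907067925026933e-05))
(array([0.5862, 0.2945]), np.float64(0.00028256027006790137), np.float64(0.021310154343576415)) (array([0.5867, 0.2962]), np.float64(0.000299868286805448), np.float64(0.022745203153990035)) (array([0.5866, 0.2951, 0.0681]), np.float64(9.194098935378902e-06))
(array([0.5512, 0.2923]), np.float64(0.00025739306787333095), np.float64(0.021266751293634457)) (array([0.5515, 0.2938]), np.float64(0.0002721231751731902), np.float64(0.024085422335619056)) (array([0.5509, 0.2927, 0.0692]), np.float64(8.398369267626061e-05))
(array([0.4442, 0.2864]), np.float64(0.0002574390748840084), np.float64(0.031039468801775993)) (array([0.4442, 0.287 ]), np.float64(0.0002556411182720025), np.float64(0.034970984363806634)) (array([0.4431, 0.2865, 0.0725]), np.float64(6.145578236197352e-05))
```

Units first: shifts go in units of 20 mm and turns go in units of 10 degrees. So 0.037 m is 1.85, 0.0244 m is 1.22.

```bash
cat > go.py <<'E'
# prints tool-axis shift from the measured pose to world x y z (yaw in deg optional)
import sys;from h import *
o=ctrl.get_obs();T=tool(o);t=list(map(float,sys.argv[1:4]))
print('tool d',np.round(T[:3,:3].T@(np.array(t)-T[:3,3]),4),'yaw',round(o['orientation'][2],2),'F',np.round(o['force'],1))
E
```

Emit:
step_hand([
  [0, 0, 0, 1.215, 0.95, 0, 0.044],
  [0, 0, 0, 1.215, 0.95, 0, 0.044],
  [0, 0, 0, 1.22, 0.95, 0, 0.044],
  [0, 0, 0, 0, 0, 1.85, 0.044],
  [0, 0, 0, 0, 0, 1.85, 0.044],
  [0, 0, 0, 0, 0, 1.85, 0.044],
  [0, 0, 0, 0, 0, 1.85, 0.044],
  [0, 0, 0, 0, 0, 0, 0.044],
  [0, 0, 0, 0, 0, 0, 0.044],
], force=60)

```text
time: 10.17
tcp_pos: [0.6211, 0.2981, 0.1029]
orientation: [-180.0, 0.3, 45.0]
force: [-0.2, 0.0, 0.5]
opening: 0.0439
grip_force: 0.0
```

```bash
python3 go.py .6226 .2974 .060
```

```text
tool d [0.0008 0.0016 0.0429] yaw 45.0 F [-0.2  0.   0.5]
```

Scaled: 0.0006 m is 0.03, 0.022 m is 1.1.

Emit:
step_hand([
  [0, 0, 0, 0.03, 0.04, 1.1, 0.044],
  [0, 0, 0, 0, 0, 1.05, 0.044],
  [0, 0, 0, 0, 0, 0, 0.044],
  [0, 0, 0, 0, 0, 0, 0.044],
  [0, 0, 0, 0, 0, 0, 0.01],
  [0, 0, 0, 0, 0, 0, 0.01],
  [0, 0, 0, 0, 0, 0, 0.01],
  [0, 0, 0, 0, 0, 0, 0.01],
  [0, 0, 0, 0, 0, 0, 0.01],
  [0, 0, 0, 0, 0, 0, 0.01],
  [0, 0, 0, 0, 0, 0, 0.01],
], force=60)

```text
time: 11.08
tcp_pos: [0.6237, 0.301, 0.0624]
orientation: [180.0, -0.1, 45.1]
force: [0.7, -0.8, 7.1]
opening: 0.0188
grip_force: 59.7
```

Emit:
step_hand([
  [0, 0, 0, 0, 0, -1.8, 0.01],
  [0, 0, 0, 0, 0, -1.8, 0.01],
  [0, 0, 0, 0, 0, -1.8, 0.01],
  [0, 0, 0, 0, 0, -1.8, 0.01],
  [0, 0, 0, -1.575, 1.085, 0, 0.01],
  [0, 0, 0, -1.575, 1.085, 0, 0.01],
  [0, 0, 0, -1.575, 1.085, 0, 0.01],
  [0, 0, 0, -1.575, 1.085, 0, 0.01],
  [0, 0, 0, -1.575, 1.085, 0, 0.01],
  [0, 0, 0, -1.575, 1.085, 0, 0.01],
  [0, 0, 0, -1.575, 1.085, 0, 0.01],
  [0, 0, 0, -1.575, 1.085, 0, 0.01],
  [0, 0, 0, -1.575, 1.085, 0, 0.01],
  [0, 0, 0, 0, 0, 0, 0.01],
  [0, 0, 0, 0, 0, 0, 0.01],
  [0, 0, 0, 0, 0, 0, 0.01],
])

```text
time: 12.42
tcp_pos: [0.5611, -0.0374, 0.2052]
orientation: [-180.0, -0.0, 45.1]
force: [-0.1, 0.1, -0.1]
opening: 0.0187
grip_force: 59.6
```

```bash
python3 go.py .5621 -.0374 .2
python3 -c "
from h import *
for i in range(3):
  c,im=snap('w8');print(ctrl.get_obs()['tcp_pos'])
cv2.imwrite('pics/w8c.png',cv2.resize(im[60:300,200:440],None,fx=2.5,fy=2.5,interpolation=cv2.INTER_CUBIC))"
```

```text
tool d [0.0007 0.0008 0.0052] yaw 45.11 F [-0.1  0.1 -0.1]
[ 0.56119384 -0.0363952   0.2052629 ]
[ 0.56128253 -0.03603408  0.20527032]
[ 0.56127599 -0.0360475   0.20521781]
```

View pics/w8c.png

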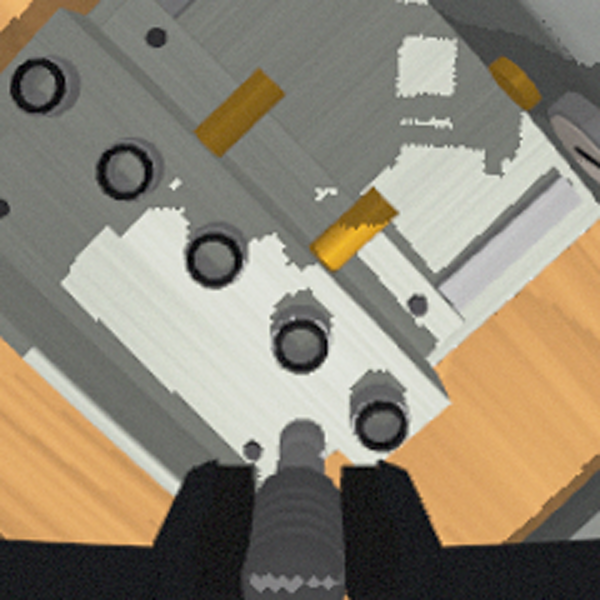

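The gripped plug hangs straight, with its tip at crop (303,432). The ports are at (38,85), (125,170), (214,258), (300,344) and (381,426), so the tool is over the fourth one. Next I'll measure the lateral offset in this view.

```bash
cat >> h.py <<'E'
def ring(im,p,r=13,th=75):
    x,y=map(int,p);k=8;g=cv2.resize(cv2.cvtColor(im,cv2.COLOR_BGR2GRAY)[y-r:y+r+1,x-r:x+r+1],None,fx=k,fy=k,interpolation=cv2.INTER_CUBIC)
    cs,_=cv2.findContours((g<th).astype(np.uint8),cv2.RETR_EXTERNAL,cv2.CHAIN_APPROX_NONE)
    e=cv2.fitEllipse(max(cs,key=cv2.contourArea));return np.array([x-r,y-r])+(np.array(e[0])+.5)/k-.5,np.array(e[1])/k
E
python3 - <<'E'
from h import *
np.set_printoptions(precision=4,suppress=True)
c,im=load('w8')
for p in [(38,85),(125,170),(214,258),(300,344),(381,426)]:
    q,s=ring(im,(200+p[0]/2.5,60+p[1]/2.5));print(q,s,plane(c,q,.085),plane(c,q,.0825))
o=ctrl.get_obs();T=tool(o)
for z in(.050,.0555,.060):
  print('tip pred crop',(proj(c,(T@[0,0,z,1])[:3])-[200,60])*2.5,'rim', (proj(c,(T@[.004,0,z,1])[:3])-[200,60])*2.5)
E
python3 go.py .5621 -.0374 .2
```

```text
[214.7363  94.0066] [21.8495 22.5574] [0.5644 0.0879 0.085 ] [0.5639 0.0885 0.0825]
[249.4059 128.3613] [22.4347 22.7713] [0.5637 0.0463 0.085 ] [0.5631 0.0465 0.0825]
[285.2244 163.28  ] [21.6422 22.1702] [0.5633 0.0047 0.085 ] [0.5628 0.0046 0.0825]
[319.9677 197.83  ] [20.9411 21.1135] [ 0.5626 -0.0369  0.085 ] [ 0.562  -0.0375  0.0825]
[352.1161 229.8298] [19.9899 20.1925] [ 0.5619 -0.0783  0.085 ] [ 0.5613 -0.0794  0.0825]
tip pred crop [294.8812 432.8277] rim [294.8858 418.5726]
tip pred crop [294.9134 423.9518] rim [294.9183 409.9787]
tip pred crop [294.9386 417.0082] rim [294.9438 403.2606]
tool d [-0.0004  0.0015  0.0052] yaw 45.27 F [-0.5 -0.4 -0.9]
```

Scaled: 0.0026 m is 0.13, -0.0005 m is -0.025.

Emit:
step_hand([
  [0, 0, 0, 0.13, -0.025, 0, 0.01],
  [0, 0, 0, 0, 0, 1.5, 0.01],
  [0, 0, 0, 0, 0, 1.1, 0.01],
  [0, 0, 0, 0, 0, 0, 0.01],
  [0, 0, 0, 0, 0, 0, 0.01],
  [0, 0, 0, 0, 0, 0, 0.01],
])

```text
time: 13.07
tcp_pos: [0.5634, -0.0352, 0.1543]
orientation: [180.0, -0.1, 45.1]
force: [0.2, 0.4, -0.4]
opening: 0.0185
grip_force: 59.6
```

```bash
python3 -c "
from h import *
c,im=snap('w9');print(ctrl.get_obs()['tcp_pos'])
q,s=ring(im,proj(c,[.562,-.0375,.0825]));print(q,s,plane(c,q,.0825))
cv2.imwrite('pics/w9c.png',cv2.resize(im[140:300,230:410],None,fx=3,fy=3,interpolation=cv2.INTER_CUBIC))"
```

```text
[ 0.56363527 -0.03538167  0.15461468]
[318.79380322 223.3241291 ] [23.50840569 24.09553719] [ 0.56211273 -0.03734084  0.0825    ]
```

View pics/w9c.png

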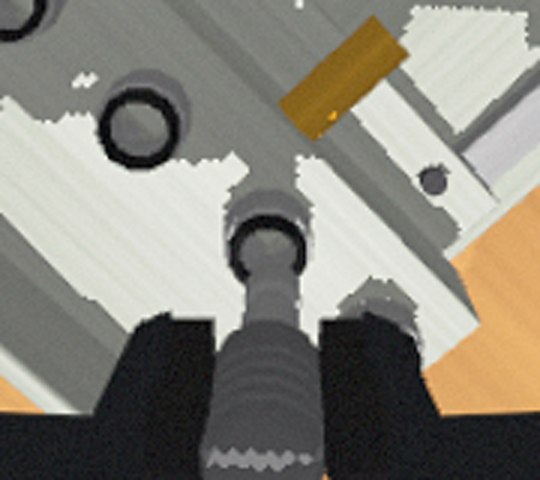

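The stem axis is at about crop 272 against the ring centre at 267.5, about 1.2 mm off in tool y. I'll correct that and start the insertion.

Emit:
step_hand([
  [0, 0, 0, 0.025, -0.07, 0, 0.01],
  [0, 0, 0, 0, 0, 0.5, 0.01],
  [0, 0, 0, 0, 0, 0.4, 0.01],
  [0, 0, 0, 0, 0, 0.3, 0.01],
  [0, 0, 0, 0, 0, 0, 0.01],
  [0, 0, 0, 0, 0, 0, 0.01],
])

```text
time: 13.62
tcp_pos: [0.5617, -0.0345, 0.1286]
orientation: [-180.0, 0.0, 45.1]
force: [-0.5, 0.1, 0.3]
opening: 0.0184
grip_force: 59.6
```

Scaled: 0.006 m is 0.3, 0.005 m is 0.25.

Emit:
step_hand([
  [0, 0, 0, 0, 0, 0.3, 0.01],
  [0, 0, 0, 0, 0, 0.3, 0.01],
  [0, 0, 0, 0, 0, 0.25, 0.01],
  [0, 0, 0, 0, 0, 0, 0.01],
  [0, 0, 0, 0, 0, 0, 0.01],
])

```text
time: 14.03
tcp_pos: [0.5618, -0.0346, 0.1114]
orientation: [-180.0, 0.0, 45.1]
force: [2.6, -0.1, -7.6]
opening: 0.0185
grip_force: 59.6
```

Scaled: 0.002 m is 0.1.

Emit:
step_hand([
  [0, 0, 0, 0, 0, 0, 0.01],
  [0, 0, 0, 0, 0, 0.1, 0.01],
  [0, 0, 0, 0, 0, 0, 0.01],
  [0, 0, 0, 0, 0, 0, 0.01],
])

```text
time: 14.37
tcp_pos: [0.562, -0.0345, 0.1105]
orientation: [180.0, -0.0, 45.1]
force: [1.6, -0.3, -1.8]
opening: 0.0191
grip_force: 59.6
```

Emit:
step_hand([
  [0, 0, 0, 0, 0, 0.15, 0.01],
  [0, 0, 0, 0, 0, 0, 0.01],
  [0, 0, 0, 0, 0, 0, 0.01],
])

```text
time: 14.62
tcp_pos: [0.5629, -0.0342, 0.1092]
orientation: [179.9, -0.1, 45.1]
force: [-2.9, 0.4, 15.0]
opening: 0.0188
grip_force: 59.5
```

Scaled: 0.003 m is 0.15.

Emit:
step_hand([
  [0, 0, 0, 0, 0, 0.15, 0.01],
  [0, 0, 0, 0, 0, 0, 0.01],
  [0, 0, 0, 0, 0, 0, 0.01],
])

```text
time: 14.87
tcp_pos: [0.565, -0.034, 0.1087]
orientation: [179.7, -0.2, 45.1]
force: [-4.5, 0.5, 33.7]
opening: 0.0184
grip_force: 59.8
```

Emit:
step_hand([
  [0, 0, 0, 0, 0, -0.15, 0.01],
  [0, 0, 0, 0, 0, -0.2, 0.01],
  [0, 0, 0, 0, 0, -0.1, 0.01],
  [0, 0, 0, 0, 0, 0, 0.01],
  [0, 0, 0, 0, 0, 0, 0.01],
])

```text
time: 15.28
tcp_pos: [0.5617, -0.0348, 0.112]
orientation: [-180.0, 0.0, 45.1]
force: [6.0, -0.3, -12.0]
opening: 0.0187
grip_force: 59.9
```

Emit:
step_hand([
  [0, 0, 0, 0, 0, 0.25, 0.01],
  [0, 0, 0, 0, 0, 0.15, 0.01],
  [0, 0, 0, 0, 0, 0, 0.044],
  [0, 0, 0, 0, 0, 0, 0.044],
  [0, 0, 0, 0, 0, 0, 0.044],
  [0, 0, 0, 0, 0, -1.5, 0.044],
  [0, 0, 0, 0, 0, -1.8, 0.044],
  [0, 0, 0, 0, 0, -1.8, 0.044],
  [0, 0, 0, 1.395, -1.21, 0, 0.044],
  [0, 0, 0, 1.395, -1.21, 0, 0.044],
  [0, 0, 0, 1.395, -1.21, 0, 0.044],
  [0, 0, 0, 1.395, -1.21, 0, 0.044],
  [0, 0, 0, 1.395, -1.21, 0, 0.044],
  [0, 0, 0, 1.395, -1.21, 0, 0.044],
  [0, 0, 0, 1.395, -1.21, 0, 0.044],
  [0, 0, 0, 1.395, -1.21, 0, 0.044],
  [0, 0, 0, 1.395, -1.21, 0, 0.044],
  [0, 0, 0, 0, 0, 0, 0.044],
])

```text
time: 16.78
tcp_pos: [0.5817, 0.3068, 0.2068]
orientation: [-179.7, -0.2, 45.7]
force: [-0.3, 0.9, -0.1]
opening: 0.044
grip_force: 0.0
```

Emit:
step_hand([
  [0, 0, 0, 0, 0, 1.85, 0.044],
  [0, 0, 0, 0, 0, 1.85, 0.044],
  [0, 0, 0, 0, 0, 1.75, 0.044],
  [0, 0, 0, 0, 0, 0, 0.044],
  [0, 0, 0, 0, 0, 0, 0.044],
  [0, 0, 0, 0, 0, 0, 0.044],
])

```text
time: 17.28
tcp_pos: [0.5856, 0.2976, 0.0999]
orientation: [180.0, -0.1, 45.1]
force: [1.4, 0.1, 0.7]
opening: 0.0438
grip_force: 0.0
```

```bash
python3 go.py .5851 .2968 .061
```

```text
tool d [-0.001   0.0002  0.0389] yaw 45.09 F [1.4 0.1 0.7]
```

Emit:
step_hand([
  [0, 0, 0, -0.05, 0, 1, 0.044],
  [0, 0, 0, 0, 0, 0.95, 0.044],
  [0, 0, 0, 0, 0, 0, 0.044],
  [0, 0, 0, 0, 0, 0, 0.044],
  [0, 0, 0, 0, 0, 0, 0.01],
  [0, 0, 0, 0, 0, 0, 0.01],
  [0, 0, 0, 0, 0, 0, 0.01],
  [0, 0, 0, 0, 0, 0, 0.01],
  [0, 0, 0, 0, 0, 0, 0.01],
  [0, 0, 0, 0, 0, 0, 0.01],
  [0, 0, 0, 0, 0, 0, 0.01],
])

```text
time: 18.2
tcp_pos: [0.5849, 0.2967, 0.0601]
orientation: [180.0, -0.1, 45.1]
force: [0.0, -0.2, 6.1]
opening: 0.0185
grip_force: 59.4
```

Emit:
step_hand([
  [0, 0, 0, 0, 0, -1.8, 0.01],
  [0, 0, 0, 0, 0, -1.8, 0.01],
  [0, 0, 0, 0, 0, -1.8, 0.01],
  [0, 0, 0, 0, 0, -1.8, 0.01],
  [0, 0, 0, 0, 0, 0, 0.01],
  [0, 0, 0, 0, 0, 0, 0.01],
  [0, 0, 0, 0, 0, 0, 0.01],
])

```text
time: 18.78
tcp_pos: [0.5836, 0.2959, 0.2024]
orientation: [-180.0, 0.1, 45.1]
force: [-0.7, -0.6, -0.1]
opening: 0.0184
grip_force: 59.4
```

```bash
python3 go.py .561 .0075 .2
```

```text
tool d [-0.2203  0.1876  0.0026] yaw 45.1 F [-0.7 -0.6 -0.1]
```

Scaled: -0.0277 m is -1.385, -0.0276 m is -1.38.

Emit:
step_hand([
  [0, 0, 0, -1.38, 1.18, 0, 0.01],
  [0, 0, 0, -1.38, 1.18, 0, 0.01],
  [0, 0, 0, -1.38, 1.18, 0, 0.01],
  [0, 0, 0, -1.38, 1.18, 0, 0.01],
  [0, 0, 0, -1.38, 1.18, 0, 0.01],
  [0, 0, 0, -1.385, 1.18, 0, 0.01],
  [0, 0, 0, -1.385, 1.18, 0, 0.01],
  [0, 0, 0, -1.385, 1.185, 0, 0.01],
  [0, 0, 0, 0, 0, 1.25, 0.01],
  [0, 0, 0, 0, 0, 1.05, 0.01],
  [0, 0, 0, 0, 0, 0, 0.01],
  [0, 0, 0, 0, 0, 0, 0.01],
  [0, 0, 0, 0, 0, 0, 0.01],
])

```text
time: 19.87
tcp_pos: [0.5618, 0.0072, 0.1572]
orientation: [-180.0, 0.0, 45.2]
force: [1.3, 0.1, -0.6]
opening: 0.0185
grip_force: 59.4
```

```bash
python3 go.py .5614 .006 .154
python3 -c "
from h import *
c,im=snap('w10')
q,s=ring(im,proj(c,[.5628,.0046,.0825]));print(q,s,plane(c,q,.0825))
cv2.imwrite('pics/w10c.png',cv2.resize(im[140:300,230:410],None,fx=3,fy=3,interpolation=cv2.INTER_CUBIC))"
```

```text
tool d [-0.0011  0.0005  0.0032] yaw 45.17 F [ 1.3  0.1 -0.6]
[321.65325356 219.8454361 ] [23.54562187 23.72033119] [0.56285295 0.00459557 0.0825    ]
```

View pics/w10c.png

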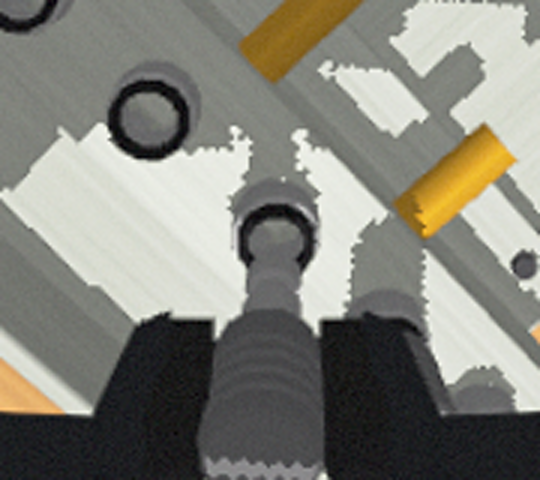

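Stem axis at crop 273, ring centre at 276.5 — shift +0.7 mm in tool y and −0.9 mm in tool x, then insert.

Emit:
step_hand([
  [0, 0, 0, -0.045, 0.035, 0, 0.01],
  [0, 0, 0, 0, 0, 0.5, 0.01],
  [0, 0, 0, 0, 0, 0.5, 0.01],
  [0, 0, 0, 0, 0, 0.3, 0.01],
  [0, 0, 0, 0, 0, 0, 0.01],
  [0, 0, 0, 0, 0, 0, 0.01],
])

```text
time: 20.42
tcp_pos: [0.5613, 0.0053, 0.1305]
orientation: [-179.9, 0.1, 45.1]
force: [-0.1, -0.2, 0.2]
opening: 0.0186
grip_force: 59.4
```

```bash
python3 go.py .5614 .006 .107
```

```text
tool d [ 0.0006 -0.0004  0.0235] yaw 45.11 F [-0.1 -0.2  0.2]
```

Scaled: 0.006 m is 0.3, 0.005 m is 0.25.

Emit:
step_hand([
  [0, 0, 0, 0, 0, 0.3, 0.01],
  [0, 0, 0, 0, 0, 0.3, 0.01],
  [0, 0, 0, 0, 0, 0.3, 0.01],
  [0, 0, 0, 0, 0, 0.25, 0.01],
  [0, 0, 0, 0, 0, 0.15, 0.01],
  [0, 0, 0, 0, 0, 0, 0.01],
  [0, 0, 0, 0, 0, 0, 0.01],
])

```text
time: 21.0
tcp_pos: [0.5629, 0.0058, 0.1067]
orientation: [179.9, -0.1, 45.1]
force: [-5.6, 0.6, 18.7]
opening: 0.0183
grip_force: 59.8
```

Emit:
step_hand([
  [0, 0, 0, 0, 0, 0.1, 0.01],
  [0, 0, 0, 0, 0, 0, 0.01],
  [0, 0, 0, 0, 0, 0, 0.01],
])

```text
time: 21.25
tcp_pos: [0.5649, 0.0058, 0.1065]
orientation: [179.7, -0.3, 45.1]
force: [-5.5, -0.7, 28.9]
opening: 0.0187
grip_force: 59.8
```

Scaled: -0.0266 m is -1.33, 0.0244 m is 1.22.

Emit:
step_hand([
  [0, 0, 0, 0, 0, -0.1, 0.01],
  [0, 0, 0, 0, 0, 0, 0.044],
  [0, 0, 0, 0, 0, 0, 0.044],
  [0, 0, 0, 0, 0, 0, 0.044],
  [0, 0, 0, 0, 0, -1.5, 0.044],
  [0, 0, 0, 0, 0, -1.8, 0.044],
  [0, 0, 0, 0, 0, -1.8, 0.044],
  [0, 0, 0, 1.22, -1.33, 0, 0.044],
  [0, 0, 0, 1.22, -1.33, 0, 0.044],
  [0, 0, 0, 1.22, -1.33, 0, 0.044],
  [0, 0, 0, 1.22, -1.33, 0, 0.044],
  [0, 0, 0, 1.22, -1.33, 0, 0.044],
  [0, 0, 0, 1.22, -1.33, 0, 0.044],
  [0, 0, 0, 1.22, -1.33, 0, 0.044],
  [0, 0, 0, 1.22, -1.33, 0, 0.044],
  [0, 0, 0, 0, 0, 0, 0.044],
  [0, 0, 0, 0, 0, 0, 0.044],
  [0, 0, 0, 0, 0, 0, 0.044],
])

```text
time: 22.75
tcp_pos: [0.5489, 0.2928, 0.2065]
orientation: [180.0, 0.1, 45.1]
force: [-0.2, -0.1, -0.1]
opening: 0.0441
grip_force: 0.0
```

```bash
python3 -c "
from h import *
snap('w11')"
```

Emit:
step_hand([
  [0, 0, 0, 0, 0, 1.85, 0.044],
  [0, 0, 0, 0, 0, 1.85, 0.044],
  [0, 0, 0, 0, 0, 1.45, 0.044],
  [0, 0, 0, 0, 0, 0, 0.044],
  [0, 0, 0, 0, 0, 0, 0.044],
  [0, 0, 0, 0, 0, 0, 0.044],
])

```text
time: 23.3
tcp_pos: [0.5502, 0.2935, 0.1059]
orientation: [180.0, -0.1, 45.0]
force: [-0.1, 0.8, 0.5]
opening: 0.0439
grip_force: 0.0
```

```bash
python3 go.py .5491 .2945 .061
```

```text
tool d [-0.0001 -0.0015  0.0449] yaw 45.02 F [-0.1  0.8  0.5]
```

Scaled: 0.021 m is 1.05, -0.0013 m is -0.065.

Emit:
step_hand([
  [0, 0, 0, 0, -0.065, 1.05, 0.044],
  [0, 0, 0, 0, 0, 1.05, 0.044],
  [0, 0, 0, 0, 0, 0, 0.044],
  [0, 0, 0, 0, 0, 0, 0.044],
  [0, 0, 0, 0, 0, 0, 0.01],
  [0, 0, 0, 0, 0, 0, 0.01],
  [0, 0, 0, 0, 0, 0, 0.01],
  [0, 0, 0, 0, 0, 0, 0.01],
  [0, 0, 0, 0, 0, 0, 0.01],
  [0, 0, 0, 0, 0, 0, 0.01],
  [0, 0, 0, 0, 0, 0, 0.01],
])

```text
time: 24.22
tcp_pos: [0.5487, 0.295, 0.0632]
orientation: [180.0, -0.1, 45.1]
force: [0.2, -0.6, 5.7]
opening: 0.0185
grip_force: 59.2
```

Emit:
step_hand([
  [0, 0, 0, 0, 0, -1.8, 0.01],
  [0, 0, 0, 0, 0, -1.8, 0.01],
  [0, 0, 0, 0, 0, -1.8, 0.01],
  [0, 0, 0, 0, 0, -1.8, 0.01],
  [0, 0, 0, 0, 0, 0, 0.01],
  [0, 0, 0, 0, 0, 0, 0.01],
  [0, 0, 0, 0, 0, 0, 0.01],
])

```text
time: 24.8
tcp_pos: [0.5474, 0.2942, 0.2055]
orientation: [-180.0, 0.1, 45.1]
force: [-0.3, -0.8, -0.9]
opening: 0.0187
grip_force: 59.3
```

```bash
python3 go.py .5617 .048 .2
```

```text
tool d [-0.1643  0.1839  0.0057] yaw 45.1 F [-0.3 -0.8 -0.9]
```

Scaled: 0.0262 m is 1.31, 0.025 m is 1.25.

Emit:
step_hand([
  [0, 0, 0, -1.175, 1.31, 0, 0.01],
  [0, 0, 0, -1.175, 1.31, 0, 0.01],
  [0, 0, 0, -1.175, 1.31, 0, 0.01],
  [0, 0, 0, -1.175, 1.31, 0, 0.01],
  [0, 0, 0, -1.175, 1.31, 0, 0.01],
  [0, 0, 0, -1.175, 1.31, 0, 0.01],
  [0, 0, 0, -1.17, 1.31, 0, 0.01],
  [0, 0, 0, 0, 0, 1.25, 0.01],
  [0, 0, 0, 0, 0, 1.05, 0.01],
  [0, 0, 0, 0, 0, 0, 0.01],
  [0, 0, 0, 0, 0, 0, 0.01],
  [0, 0, 0, 0, 0, 0, 0.01],
])

```text
time: 25.8
tcp_pos: [0.5616, 0.0495, 0.1602]
orientation: [-180.0, 0.0, 45.2]
force: [-0.5, 0.1, -0.2]
opening: 0.0184
grip_force: 59.3
```

```bash
python3 go.py .5615 .0482 .154
python3 -c "
from h import *
c,im=snap('w12')
q,s=ring(im,proj(c,[.5632,.0466,.0825]));print(q,s,plane(c,q,.0825))"
```

```text
tool d [-0.001   0.0008  0.0062] yaw 45.17 F [-0.5  0.1 -0.2]
[322.88522148 217.86731911] [22.88092995 23.65245628] [0.5635177  0.04650353 0.0825    ]
```

Emit:
step_hand([
  [0, 0, 0, -0.045, 0.035, 0, 0.01],
  [0, 0, 0, 0, 0, 0.5, 0.01],
  [0, 0, 0, 0, 0, 0.5, 0.01],
  [0, 0, 0, 0, 0, 0.35, 0.01],
  [0, 0, 0, 0, 0, 0, 0.01],
  [0, 0, 0, 0, 0, 0, 0.01],
])

```text
time: 26.35
tcp_pos: [0.5611, 0.0476, 0.1324]
orientation: [-179.9, 0.1, 45.1]
force: [0.8, 0.5, -0.8]
opening: 0.0184
grip_force: 59.3
```

```bash
python3 go.py .5615 .0482 .110
```

```text
tool d [ 0.0007 -0.0001  0.0224] yaw 45.11 F [ 0.8  0.5 -0.8]
```

Scaled: 0.006 m is 0.3, 0.005 m is 0.25.

Emit:
step_hand([
  [0, 0, 0, 0, 0, 0.3, 0.01],
  [0, 0, 0, 0, 0, 0.3, 0.01],
  [0, 0, 0, 0, 0, 0.3, 0.01],
  [0, 0, 0, 0, 0, 0.25, 0.01],
  [0, 0, 0, 0, 0, 0.15, 0.01],
  [0, 0, 0, 0, 0, 0, 0.01],
  [0, 0, 0, 0, 0, 0, 0.01],
  [0, 0, 0, 0, 0, 0.05, 0.01],
  [0, 0, 0, 0, 0, 0, 0.01],
  [0, 0, 0, 0, 0, 0, 0.01],
])

```text
time: 27.18
tcp_pos: [0.5643, 0.0482, 0.1095]
orientation: [179.8, -0.2, 45.1]
force: [-5.5, -1.0, 29.0]
opening: 0.0188
grip_force: 59.6
```

Emit:
step_hand([
  [0, 0, 0, 0, 0, -0.1, 0.01],
  [0, 0, 0, 0, 0, 0, 0.044],
  [0, 0, 0, 0, 0, 0, 0.044],
  [0, 0, 0, 0, 0, 0, 0.044],
  [0, 0, 0, 0, 0, -1.5, 0.044],
  [0, 0, 0, 0, 0, -1.8, 0.044],
  [0, 0, 0, 0, 0, -1.8, 0.044],
  [0, 0, 0, 0.53, -1.59, 0, 0.044],
  [0, 0, 0, 0.53, -1.59, 0, 0.044],
  [0, 0, 0, 0.53, -1.59, 0, 0.044],
  [0, 0, 0, 0.53, -1.59, 0, 0.044],
  [0, 0, 0, 0.53, -1.59, 0, 0.044],
  [0, 0, 0, 0.53, -1.59, 0, 0.044],
  [0, 0, 0, 0.53, -1.59, 0, 0.044],
  [0, 0, 0, 0.53, -1.59, 0, 0.044],
  [0, 0, 0, 0, 0, 0, 0.044],
  [0, 0, 0, 0, 0, 0, 0.044],
])

```text
time: 28.6
tcp_pos: [0.44, 0.2892, 0.2099]
orientation: [-179.9, 0.0, 45.4]
force: [0.5, -0.0, -0.5]
opening: 0.044
grip_force: 0.0
```

Emit:
step_hand([
  [0, 0, 0, 0, 0, 1.85, 0.044],
  [0, 0, 0, 0, 0, 1.85, 0.044],
  [0, 0, 0, 0, 0, 1.45, 0.044],
  [0, 0, 0, 0, 0, 0, 0.044],
  [0, 0, 0, 0, 0, 0, 0.044],
  [0, 0, 0, 0, 0, 0, 0.044],
])

```text
time: 29.1
tcp_pos: [0.4424, 0.2872, 0.1085]
orientation: [180.0, -0.1, 45.0]
force: [0.1, 0.5, 0.5]
opening: 0.0439
grip_force: 0.0
```

```bash
python3 go.py .4414 .288 .061
```

```text
tool d [-0.0002 -0.0014  0.0475] yaw 45.04 F [0.1 0.5 0.5]
```

Scaled: 0.025 m is 1.25, 0.021 m is 1.05.

Emit:
step_hand([
  [0, 0, 0, 0, -0.06, 1.25, 0.044],
  [0, 0, 0, 0, 0, 1.05, 0.044],
  [0, 0, 0, 0, 0, 0, 0.044],
  [0, 0, 0, 0, 0, 0, 0.044],
  [0, 0, 0, 0, 0, 0, 0.01],
  [0, 0, 0, 0, 0, 0, 0.01],
  [0, 0, 0, 0, 0, 0, 0.01],
  [0, 0, 0, 0, 0, 0, 0.01],
  [0, 0, 0, 0, 0, 0, 0.01],
  [0, 0, 0, 0, 0, 0, 0.01],
  [0, 0, 0, 0, 0, 0, 0.01],
])

```text
time: 30.02
tcp_pos: [0.4412, 0.2885, 0.0621]
orientation: [180.0, -0.1, 45.1]
force: [-0.2, -0.4, 6.5]
opening: 0.0184
grip_force: 59.4
```

Emit:
step_hand([
  [0, 0, 0, 0, 0, -1.8, 0.01],
  [0, 0, 0, 0, 0, -1.8, 0.01],
  [0, 0, 0, 0, 0, -1.8, 0.01],
  [0, 0, 0, 0, 0, -1.8, 0.01],
  [0, 0, 0, 0, 0, 0, 0.01],
  [0, 0, 0, 0, 0, 0, 0.01],
  [0, 0, 0, 0, 0, 0, 0.01],
])

```text
time: 30.6
tcp_pos: [0.44, 0.2876, 0.2045]
orientation: [180.0, 0.1, 45.1]
force: [-0.2, -0.1, -0.9]
opening: 0.0184
grip_force: 59.4
```

```bash
python3 go.py .5622 .0900 .2
```

```text
tool d [-0.0537  0.226   0.0046] yaw 45.1 F [-0.2 -0.1 -0.9]
```

Emit:
step_hand([
  [0, 0, 0, -0.385, 1.615, 0, 0.01],
  [0, 0, 0, -0.385, 1.615, 0, 0.01],
  [0, 0, 0, -0.385, 1.615, 0, 0.01],
  [0, 0, 0, -0.385, 1.615, 0, 0.01],
  [0, 0, 0, -0.385, 1.615, 0, 0.01],
  [0, 0, 0, -0.385, 1.615, 0, 0.01],
  [0, 0, 0, -0.375, 1.61, 0, 0.01],
  [0, 0, 0, 0, 0, 1.25, 0.01],
  [0, 0, 0, 0, 0, 1.05, 0.01],
  [0, 0, 0, 0, 0, 0, 0.01],
  [0, 0, 0, 0, 0, 0, 0.01],
  [0, 0, 0, 0, 0, 0, 0.01],
])

```text
time: 31.6
tcp_pos: [0.5623, 0.0912, 0.1591]
orientation: [-180.0, 0.0, 45.2]
force: [0.2, 0.9, -0.3]
opening: 0.0187
grip_force: 59.4
```

```bash
python3 go.py .5622 .09 .154
python3 -c "
from h import *
c,im=snap('w13')
q,s=ring(im,proj(c,[.5639,.0885,.0825]));print(q,s,plane(c,q,.0825))
cv2.imwrite('pics/w13c.png',cv2.resize(im[100:300,210:430],None,fx=2.5,fy=2.5,interpolation=cv2.INTER_CUBIC))"
```

```text
tool d [-0.0009  0.0008  0.0051] yaw 45.17 F [ 0.2  0.9 -0.3]
[322.76802254 217.9310379 ] [22.65771675 23.8062439 ] [0.56437211 0.0885247  0.0825    ]
```

View pics/w13c.png

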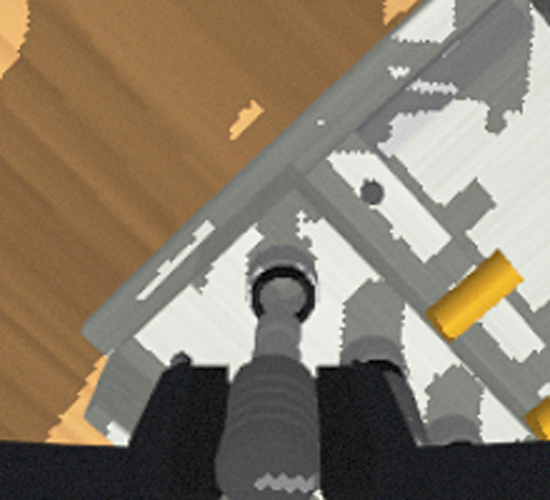

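Tip at crop x ≈ 278 and ring centre at 283, so +0.8 mm in tool y, matching the computed shift. I'll insert the same way, expecting the floor at TCP z ≈ 0.1088.

Emit:
step_hand([
  [0, 0, 0, -0.04, 0.04, 0, 0.01],
  [0, 0, 0, 0, 0, 0.5, 0.01],
  [0, 0, 0, 0, 0, 0.5, 0.01],
  [0, 0, 0, 0, 0, 0.35, 0.01],
  [0, 0, 0, 0, 0, 0, 0.01],
  [0, 0, 0, 0, 0, 0, 0.01],
])

```text
time: 32.15
tcp_pos: [0.5621, 0.0894, 0.1314]
orientation: [-180.0, 0.1, 45.1]
force: [0.3, 0.2, 0.5]
opening: 0.0182
grip_force: 59.4
```

Emit:
step_hand([
  [0, 0, 0, 0, 0, 0.3, 0.01],
  [0, 0, 0, 0, 0, 0.3, 0.01],
  [0, 0, 0, 0, 0, 0.3, 0.01],
  [0, 0, 0, 0, 0, 0.25, 0.01],
  [0, 0, 0, 0, 0, 0.15, 0.01],
  [0, 0, 0, 0, 0, 0, 0.01],
  [0, 0, 0, 0, 0, 0, 0.01],
  [0, 0, 0, 0, 0, 0.05, 0.01],
  [0, 0, 0, 0, 0, 0, 0.01],
  [0, 0, 0, 0, 0, 0, 0.01],
])

```text
time: 32.98
tcp_pos: [0.5649, 0.0903, 0.1084]
orientation: [179.8, -0.2, 45.1]
force: [-5.1, -1.2, 27.9]
opening: 0.0187
grip_force: 59.6
```

Scaled: -0.03 m is -1.5, 0.017 m is 0.85, 6.43 degrees is 0.643.

Emit:
step_hand([
  [0, 0, 0, 0, 0, -0.1, 0.01],
  [0, 0, 0, 0, 0, 0, 0.044],
  [0, 0, 0, 0, 0, 0, 0.044],
  [0, 0, 0, 0, 0, 0, 0.044],
  [0, 0, 0, 0, 0, -1.5, 0.044],
  [0, 0, 0, 0, 0, -1.8, 0.044],
  [0, 0, 0, 0, 0, -1.8, 0],
  [0, 0, 0.643, 0, 0, 0, 0],
  [0, 0, 0.643, 0, 0, 0, 0],
  [0, 0, 0.643, 0, 0, 0, 0],
  [0, 0, 0.643, 0, 0, 0, 0],
  [0, 0, 0.643, 0, 0, 0, 0],
  [0, 0, 0.643, 0, 0, 0, 0],
  [0, 0, 0.643, 0, 0, 0, 0],
  [0, 0, 0, -1.5, 0.85, 0, 0],
  [0, 0, 0, -1.5, 0.85, 0, 0],
  [0, 0, 0, -1.5, 0.85, 0, 0],
  [0, 0, 0, -1.5, 0.85, 0, 0],
  [0, 0, 0, -1.5, 0.85, 0, 0],
  [0, 0, 0, 0, 0, 0, 0],
], force=30)

```text
time: 34.65
tcp_pos: [0.4062, 0.0007, 0.2077]
orientation: [179.8, 0.4, -0.1]
force: [-0.3, 0.2, -1.0]
opening: 0.0006
grip_force: 0.0
```

Emit:
step_hand([
  [0, 0, 0, 0, 0, 0, 0],
  [0, 0, 0, 0, 0, 0, 0],
])

```text
time: 34.82
tcp_pos: [0.4136, 0.0045, 0.2093]
orientation: [-180.0, -0.1, 0.1]
force: [1.3, -1.4, -0.6]
opening: 0.0003
grip_force: 0.0
```

```bash
python3 -c "
from h import *
c,im=snap('w14')
cv2.imwrite('pics/w14c.png',im[:330])
i=ctrl.get_image('scene')[:,:,::-1];cv2.imwrite('pics/s2.png',i)
cv2.imwrite('pics/v.png',np.vstack([im[0:270,60:580],cv2.resize(i[180:300,240:450],(520,297),interpolation=cv2.INTER_CUBIC)]))"
```

```text
(no output)
```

View pics/v.png

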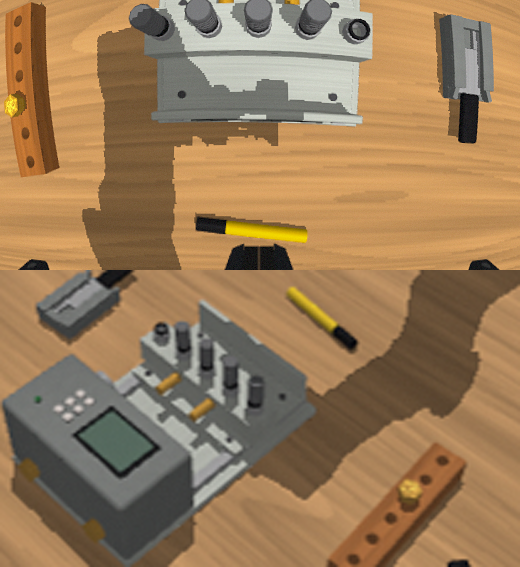

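Four plugs stand at equal height, locked, with the –y port open. The fork is still home in its rack and the brass plug is in the carrier. The panel's front edge is at about pixel (315,118). I'll cast its x and then descend in front of it.

```bash
python3 - <<'E'
from h import *
c,im=load('w14')
for r in(112,118,123): print(r,plane(c,(318,r),.07)[:2],plane(c,(318,r),.067)[:2],plane(c,(318,r),.012)[:2])
E
```

```text
112 [0.4856765  0.00438141] [0.48553909 0.00438657] [0.48301986 0.00448111]
118 [0.48044713 0.0043682 ] [0.48025142 0.00437321] [0.47666336 0.00446505]
123 [0.47607938 0.00435724] [0.47583498 0.00436213] [0.47135418 0.00445173]
```

Emit:
step_hand([
  [0, 0, 0, 0.5, 0, 1.8, 0],
  [0, 0, 0, 0, 0, 1.8, 0],
  [0, 0, 0, 0, 0, 1.8, 0],
  [0, 0, 0, 0, 0, 1.8, 0],
  [0, 0, 0, 0, 0, 0.5, 0],
  [0, 0, 0, 0, 0, 0, 0],
  [0, 0, 0, 0, 0, 0, 0],
])

```text
time: 35.5
tcp_pos: [0.4234, 0.0047, 0.0556]
orientation: [-180.0, 0.0, 0.1]
force: [0.1, 0.1, -0.1]
opening: 0.0008
grip_force: 0.0
```

Emit:
step_hand([
  [0, 0, 0, 0.9, 0, 0, 0],
  [0, 0, 0, 0.75, 0, 0, 0],
  [0, 0, 0, 0.4, 0, 0, 0],
  [0, 0, 0, 0.25, 0, 0, 0],
  [0, 0, 0, 0, 0, 0, 0],
  [0, 0, 0, 0, 0, 0, 0],
])

```text
time: 36.0
tcp_pos: [0.4687, 0.0043, 0.0558]
orientation: [-180.0, -0.0, 0.1]
force: [0.4, 0.2, -0.3]
opening: 0.0006
grip_force: 0.0
```

Scaled: 0.005 m is 0.25, 0.003 m is 0.15.

Emit:
step_hand([
  [0, 0, 0, 0.25, 0, 0, 0],
  [0, 0, 0, 0.25, 0, 0, 0],
  [0, 0, 0, 0.15, 0, 0, 0],
  [0, 0, 0, 0, 0, 0, 0],
  [0, 0, 0, 0, 0, 0, 0],
])

```text
time: 36.42
tcp_pos: [0.48, 0.004, 0.055]
orientation: [180.0, 0.2, 0.1]
force: [-5.2, 0.0, 4.5]
opening: 0.0006
grip_force: 2.9
```

Scaled: 0.01 m is 0.5.

Emit:
step_hand([
  [0, 0, 0, 0.5, 0, 0, 0],
  [0, 0, 0, 0.5, 0, 0, 0],
  [0, 0, 0, 0.5, 0, 0, 0],
  [0, 0, 0, 0.5, 0, 0, 0],
  [0, 0, 0, 0.5, 0, 0, 0],
  [0, 0, 0, 0, 0, 0, 0],
  [0, 0, 0, 0, 0, 0, 0],
])

```text
time: 37.0
tcp_pos: [0.5298, 0.0034, 0.0548]
orientation: [179.9, 0.2, 0.0]
force: [-7.7, -2.1, 4.8]
opening: 0.0001
grip_force: 3.8
```

Emit:
step_hand([
  [0, 0, 0, 0.2, 0, 0, 0],
  [0, 0, 0, 0.2, 0, 0, 0],
  [0, 0, 0, 0, 0, 0, 0],
  [0, 0, 0, 0, 0, 0, 0],
])

```text
time: 37.33
tcp_pos: [0.5366, 0.0034, 0.0546]
orientation: [179.9, 0.3, 0.0]
force: [-7.7, -1.8, 4.6]
opening: 0.0007
grip_force: 4.1
```

Emit:
step_hand([
  [0, 0, 0, 0.15, 0, 0, 0],
  [0, 0, 0, 0, 0, 0, 0],
  [0, 0, 0, 0, 0, 0, 0],
])

```text
time: 37.58
tcp_pos: [0.5378, 0.0033, 0.0545]
orientation: [179.9, 0.5, 0.0]
force: [-14.5, -1.5, 10.5]
opening: 0.0002
grip_force: 6.8
```

Force is rising at the stop. One more small step to confirm it, then back off.

Scaled: 0.003 m is 0.15.

Emit:
step_hand([
  [0, 0, 0, 0.15, 0, 0, 0],
  [0, 0, 0, 0, 0, 0, 0],
  [0, 0, 0, 0, 0, 0, 0],
])

```text
time: 37.83
tcp_pos: [0.5386, 0.0033, 0.0543]
orientation: [179.9, 0.8, 0.0]
force: [-19.1, -1.4, 16.4]
opening: 0.0001
grip_force: 9.6
```

Emit:
step_hand([
  [0, 0, 0, -0.3, 0, 0, 0],
  [0, 0, 0, -0.4, 0, 0, 0],
  [0, 0, 0, -0.5, 0, 0, 0],
  [0, 0, 0, -1, 0, 0, 0],
  [0, 0, 0, -1.5, 0, 0, 0],
  [0, 0, 0, 0, 0, 0, 0],
  [0, 0, 0, 0, 0, -1.8, 0],
  [0, 0, 0, 0, 0, -1.8, 0],
  [0, 0, 0, 0, 0, -1.8, 0],
  [0, 0, 0, 0, 0, -1.8, 0],
  [0, 0, 0, 0, 0, 0, 0],
  [0, 0, 0, 0, 0, 0, 0],
  [0, 0, 0, 0, 0, 0, 0],
  [0, 0, 0, 0, 0, 0, 0],
  [0, 0, 0, 0, 0, 0, 0],
])

```text
time: 39.08
tcp_pos: [0.4709, 0.0043, 0.1978]
orientation: [-180.0, 0.1, 0.1]
force: [0.1, 0.2, 0.3]
opening: 0.0
grip_force: 0.0
```

```bash
python3 - <<'E'
from h import *
c,im=snap('w15');cv2.imwrite('pics/w15c.png',im[:300])
for r in ('top',):
    i=ctrl.get_image('top')[:,:,::-1];cv2.imwrite('pics/t2.png',i)
cv2.imwrite('pics/v2.png',np.vstack([im[:270,60:580],cv2.resize(i[80:270,180:500],(520,309),interpolation=cv2.INTER_CUBIC)]))
E
```

```text
(no output)
```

View pics/v2.png

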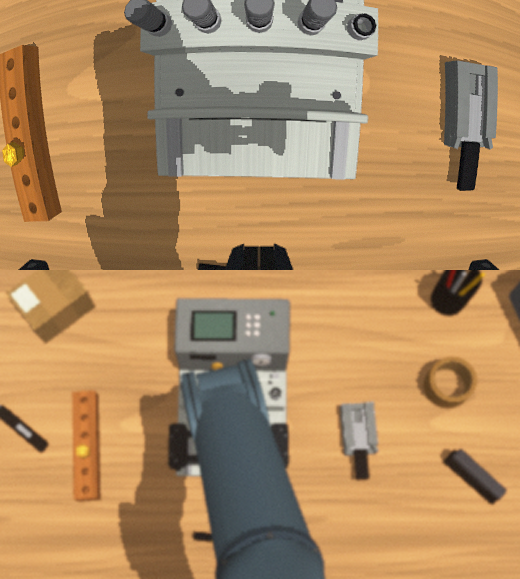

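The panel now stands back with about 60 mm of rail exposed. All four plugs are seated, and the fork, brass plug and bystanders have not moved. I'll check the travel from the open port ring and then hand in.

```bash
python3 - <<'E'
from h import *
a,ia=load('w14');b,ib=load('w15')
qa,_=ring(ia,(418,30));qb,_=ring(ib,(424,23))
A,B=plane(a,qa,.0825),plane(b,qb,.0825);print(A,B,B-A)
E
```

```text
[ 0.56127879 -0.07939575  0.0825    ] [ 0.6198437 -0.0804496  0.0825   ] [ 0.05856491 -0.00105385  0.        ]
```

Travel is 58.6 mm, so the carriage is latched. The arm is clear.

```bash
python3 -c "
from station import ctrl
print(ctrl.close_job())"
```

```text
the job is handed in; nothing more can be done
None
```

I handed the job in at about 39 s: all four plugs present pushed down to the floor of their fittings (27–34 N; lock pull-tested on the first plug only), the carriage latched at about 58.6 mm, the fork fully home in its holder, and the screw plug and bystanders left in place; no verdict came back.

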